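# Tidy the model bench: scraper away, cartons in one column

## Task

Clear the model-making bench: first put the scraper that lies on the cork pad away, sliding its blade flat and fully home into the slot of the wooden tool block and leaving it there. Then stack all the cardboard cartons lying about, lying flat (either way up), into one square column in the middle of the cork pad, lined up with the pad's long side, and last of all set the metal tin flat on top in the same way. Leave the glue bottle and the jars where they are.

Things in the scene. Friction and masses are not known exactly. Their poses are not given: they have to be found in the camera images.
- pad: thin fixed cork pad lying on the bench, 130 x 90 mm (x, y) and 4 mm thick, the place for the column; at the start the scraper lies on it. Origin: centre of its underside, on the bench; x along its long side. It lies at a different place and angle each time.
- scraper: flat scraper lying on the cork pad: dark wooden handle 100 mm long, 26 wide, 18 thick; steel blade 70 mm long (beyond the handle), 44 wide, 3 thick, level with the handle's underside. 0.11 kg, balanced near the handle's front end. Origin: front end of the handle, middle of its underside; x points from handle to blade edge, z up.
- scraper_grip (a point): middle of the handle's thickness and width, 55 mm behind the front end of the handle, 9 mm above the scraper's underside.
- scraper_tip (a point): middle of the blade's front edge, 70 mm ahead of the scraper's origin, 1.5 mm above its underside.
- block: fixed wooden tool block with a paler top board, 111 mm deep, 80 mm wide, 62 mm high, with one level letterbox slot that opens towards the robot side (its -x side). Origin: on the bench, 38 mm behind the slot's mouth; x points into the slot. The lower part, 40 mm high, sticks out 35 mm in front of the mouth as a ledge, level with the slot's floor.
- slot (a point): middle of the slot's mouth, at the level of the slot's floor (40 mm above the bench); axes as the block's, x into the slot. The slot is 56 mm wide, 12 mm high and 72 mm deep; the blade goes in flat, and the whole blade fits in.
- carton1: closed cardboard carton, 100 x 64 mm and 44 mm high, with a strip of paper tape along top and bottom, rigid, 0.11 to 0.23 kg; may be absent. Lies flat at the start; its origin is the centre of the box; x runs along its 100 mm length, y along its 64 mm width, z along its height (up at the start).
- carton2: closed cardboard carton, 100 x 64 mm and 44 mm high, with a strip of paper tape along top and bottom, rigid, 0.11 to 0.23 kg; may be absent. Lies flat at the start; its origin is the centre of the box; x runs along its 100 mm length, y along its 64 mm width, z along its height (up at the start).
- carton3: closed cardboard carton, 100 x 64 mm and 34 mm high, with a strip of paper tape along top and bottom, rigid, 0.11 to 0.23 kg; may be absent. Lies flat at the start; its origin is the centre of the box; x runs along its 100 mm length, y along its 64 mm width, z along its height (up at the start).
- carton4: closed cardboard carton, 100 x 64 mm and 34 mm high, with a strip of paper tape along top and bottom, rigid, 0.11 to 0.23 kg; may be absent. Lies flat at the start; its origin is the centre of the box; x runs along its 100 mm length, y along its 64 mm width, z along its height (up at the start).
- carton5: closed cardboard carton, 100 x 64 mm and 34 mm high, with a strip of paper tape along top and bottom, rigid, 0.11 to 0.23 kg; may be absent. Lies flat at the start; its origin is the centre of the box; x runs along its 100 mm length, y along its 64 mm width, z along its height (up at the start).
- carton6: closed cardboard carton, 100 x 64 mm and 34 mm high, with a strip of paper tape along top and bottom, rigid, 0.11 to 0.23 kg; may be absent. Lies flat at the start; its origin is the centre of the box; x runs along its 100 mm length, y along its 64 mm width, z along its height (up at the start).
- tin: flat closed metal tin, 96 x 64 mm and 30 mm high, with a dark seam round its side, 0.1 to 0.2 kg. Lies flat at the start; its origin is the centre of the box; x runs along its 96 mm length, y along its 64 mm width, z along its height (up at the start).
- glue: bystander: white glue bottle, 44 mm across, 110 mm high. Origin: centre of its underside.
- paint: bystander: paint jar, 52 mm across, 60 mm high. Origin: centre of its underside.
- varnish: bystander: brown varnish jar with a black cap, 52 mm across, 70 mm high. Origin: centre of its underside.

How it is judged:
By the outcome, as a careful person would: the job done as asked, in the order asked, and still so for the second after the job is handed in, with the robot touching nothing.
Of carton1, carton2, carton3, carton4, carton5, carton6 only 4 to 6 are there at a start; the rules pass over those that are not, and their reading is None.
At some moment in a run one of carton1, carton2, carton3, carton4, carton5, carton6, tin may be knocked a few centimetres aside while the robot is not near it.
It also fails if it takes over 210 s, if anything falls off the work surface, if the arm or the gripper's body presses on something with over 40 N, if the wrist force passes 120 N, or if a joint passes its speed limit or range.

## Robot

A 7-joint arm with a two-finger parallel gripper is mounted at the origin on the work surface. World frame = base frame: x ahead of the robot, y to its left, z up, the work surface at z = 0. Lengths are in m, angles in rad, forces in N, time in s.
With the tool pointing down it reaches from about 0.4 to 0.875 m from the base axis. Payload 19.3 kg.
Tool frame: the origin (TCP) lies at the very end of the fingers, on their centre line; the grasp point (between the pads) lies 19 mm behind it; z points along the fingers, y is the direction in which the jaws open and shut (so a half turn about z gives the same grasp; the last joint's range is limited). The gripper opens to 85 mm and grips with 20 to 120 N. Pads are 22 mm wide; open, the fingers measure 114 mm over their backs; the gripper's body (76 mm by 85 mm) begins 54 mm behind the grasp point. The pads swing forward as they close: fully open they stand 13 mm farther back than shut.
Start: joints at [-1.371, 0.521, -0.036, 1.599, 0.021, 1.021, -0.113], TCP at [0.167, 0.602, 0.231] pointing down, gripper open.
Joint ranges: [-2.91, 2.91], [-0.3, 2.13], [-1.5, 1.42], [0.17, 2.43], [-1.26, 4.41], [0.16, 1.93], [-2.52, 2.52]. Speed limits (rad/s): [1.89, 1.89, 2.39, 2.39, 3.01, 3.01, 3.01].

## Interface

Orientations are given as [roll, pitch, yaw] about the fixed x, y, z axes, in that order (R = Rz(yaw) Ry(pitch) Rx(roll)).
In Python, from workcell import bot gives the robot as it stands.
- The arm moves only by the tool carry_out, never from a script. Its argument "targets" is a list of rows, each a list of 7 numbers: the shift along the tool's x, y, z in mm, then the turn, a rotation vector about the tool's x, y, z in units of 6 degrees (1.0 is 6 degrees), then the closure in counts, from 0 (fully open) to 255 (shut). A call has 1 to 5 rows; each row shifts and turns the commanded pose from where the row before left it, along the tool's axes as they then stand; what a row does not reach is not made up. A row lasts 1/12 s, in which the tool goes at most 41.7 mm and 7.16 degrees, less where a joint would pass 70% of its speed; a pose out of reach is approached as far as the arm can. A call is refused whole if a number of a shift passes 41.7 or a number of a turn 1, either way. A call with a gripper value outside its range is refused whole. The fingers move at their own pace and stop on an object; "force" is the grip in N (left out, the last holds). Time passes only in rows, so rows that do not move let the fingers close. It gives the time, the measured TCP pose, the force and the opening at its end, in the units of the state.
- bot.observe(): the state, without advancing time (a new reading comes with each control period).
- bot.grab_frame(name): name is "scene" or "top"; returns a dict with "color" (384x512x3 uint8, red, green, blue), "z_map" (384x512 float32, m along the optical axis (not along the pixel's ray), 0 where there is no reading), "K" (3x3 intrinsics, pixels), "cam_to_world" (4x4, takes a point from camera to world coordinates). Camera axes: x right, y down, z forward; pixel columns grow to the right and rows downward; lengths in m; the calibration is good to about 2 mm. A picture is of the moment at which its call begins.
- bot.job_done(): hands the job in, once; it reports no verdict.
The state is a dict: "clock": time; "qpos": joint angles; "qd": joint speeds; "joint_efforts": joint torques, N m; "position": TCP position; "tool_rot": TCP orientation; "force": force on the tool from outside, world axes, zero at the start; "moment": the same for the moment, N m; "grip_width": finger opening in m.
Only numpy, scipy, OpenCV 4.12 (cv2) and the standard library are available. Lean on these libraries where they do the work, as an engineer would, in place of code of your own. Each camera call takes 0.05 s, during which the arm holds its last target. There are 200 camera calls.

## Working session

There is one attempt and no reset: what is moved stays moved. The work goes in short steps, Python scripts to look and compute and a tool call to move; the robot and the scene stay as the last step left them, time stands still between calls to the robot, and variables do not carry over. Pictures are saved under pics/ and viewed, about 12 in all and at most 16, crops included, and the job is handed in when it is done.

Besides the shell and the picture viewer there is one more tool, called after "Request:" by a JSON object that holds its "name" and its "arguments". carry_out: Moves the arm, as the interface text tells. Its arguments: {"type":"object","properties":{"targets":{"type":"array","items":{"type":"array","items":{"type":"number"}}},"force":{"type":"number"}},"required":["targets"]}

```bash
ls; mkdir -p pics; python3 - <<'E'
from workcell import bot
import cv2,numpy as np
s=bot.observe()
print({k:np.round(v,3).tolist() for k,v in s.items()})
for n in("scene","top"):
    f=bot.grab_frame(n); np.savez(f"{n}0.npz",**f)
    cv2.imwrite(f"pics/{n}0.png",cv2.resize(f["color"][:,:,::-1],(800,600)))
    print(n,f["K"].round(1).tolist(),f["cam_to_world"].round(3).tolist(),f["z_map"].min(),f["z_map"].max())
E
```

```text
pics
{'clock': 0.0, 'qpos': [-1.371, 0.522, -0.036, 1.6, 0.021, 1.021, -0.113], 'qd': [0.001, -0.0, -0.002, -0.001, 0.0, -0.001, 0.0], 'joint_efforts': [0.0, -92.712, 1.98, -36.991, 0.018, 0.008, 0.0], 'position': [0.166, 0.602, 0.231], 'tool_rot': [-3.14, 0.0, 2.872], 'force': [-0.54, 1.121, -0.205], 'moment': [-0.002, -0.041, 0.011], 'grip_width': 0.086}
scene [[450.4, 0.0, 256.6], [0.0, 450.4, 191.8], [0.0, 0.0, 1.0]] [[0.477, 0.633, -0.61, 1.413], [0.879, -0.353, 0.321, -0.417], [-0.012, -0.69, -0.724, 1.079], [0.0, 0.0, 0.0, 1.0]] 0.0 3.7199237
top [[409.2, 0.0, 251.1], [0.0, 409.2, 181.0], [0.0, 0.0, 1.0]] [[0.005, -0.997, 0.075, 0.454], [-1.0, -0.004, 0.019, 0.029], [-0.019, -0.076, -0.997, 1.348], [0.0, 0.0, 0.0, 1.0]] 0.0 2.219294
```

View pics/top0.png

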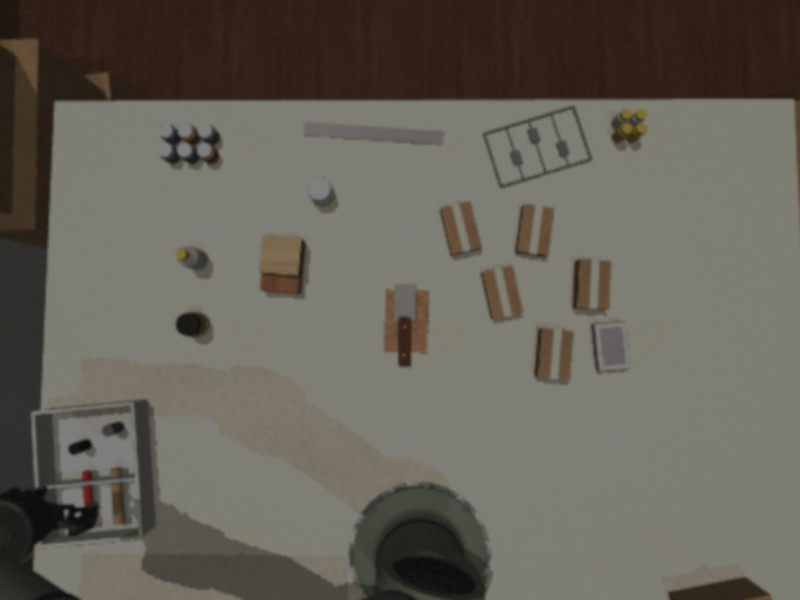

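View pics/scene0.png

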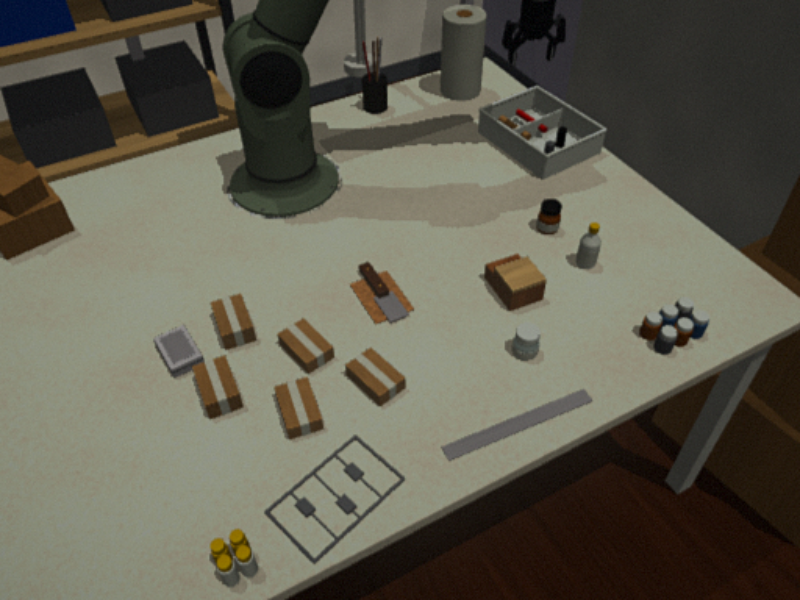

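```bash
cat > h.py <<'E'
import numpy as np, cv2
def cloud(f):
    K,T,z=f["K"],f["cam_to_world"],f["z_map"]
    v,u=np.mgrid[:z.shape[0],:z.shape[1]]
    P=np.stack([(u-K[0,2])/K[0,0]*z,(v-K[1,2])/K[1,1]*z,z],-1)@T[:3,:3].T+T[:3,3]
    P[z==0]=np.nan; return P
def blobs(f,zmin=.02,zmax=.3,box=(.3,.95,-.6,.5),band=.007,amin=40):
    """top-face blobs: (xy, yaw of long axis deg, L, W, ztop, n, mean rgb)"""
    P=cloud(f); x,y,z=P[...,0],P[...,1],P[...,2]
    m=(z>zmin)&(z<zmax)&(x>box[0])&(x<box[1])&(y>box[2])&(y<box[3])
    n,lab=cv2.connectedComponents(m.astype(np.uint8),connectivity=4); out=[]
    for i in range(1,n):
        k=lab==i
        if k.sum()<amin: continue
        zt=np.percentile(z[k],90); t=k&(abs(z-zt)<band); q=P[t][:,:2]
        # weight by ground area is uniform enough
        c=q.mean(0); w,V=np.linalg.eigh(np.cov((q-c).T)); a=np.degrees(np.arctan2(V[1,1],V[0,1]))
        a=(a+90)%180-90
        out.append((c,a,np.sqrt(12*w[1]),np.sqrt(12*w[0]),np.median(z[t]),t.sum(),f["color"][t].mean(0)))
    return out
def show(f,**k):
    for c,a,L,W,zt,n,rgb in blobs(f,**k):
        print(f"xy {c[0]*1e3:.1f} {c[1]*1e3:.1f} yaw {a:.1f} L {L*1e3:.0f} W {W*1e3:.0f} z {zt*1e3:.0f} n {n} rgb {rgb.astype(int)}")
E
python3 - <<'E'
from h import *
for n in("top","scene"):
    f=dict(np.load(n+"0.npz")); print(n); show(f)
    P=cloud(f); 
    m=(abs(P[...,0]-.5)<.03)&(abs(P[...,1]+.1)<.05); print("bench z",np.nanmedian(P[m][:,2]),np.nanstd(P[m][:,2]))
    # pad+scraper colours
    hsv=cv2.cvtColor(f["color"],cv2.COLOR_RGB2HSV)
    m=(abs(P[...,0]-.5)<.12)&(abs(P[...,1]-.02)<.1)
    if n=="top":
        for r in range(0,384): pass
        ys,xs=np.where(m); print(ys.min(),ys.max(),xs.min(),xs.max())
    im=f["color"][:,:,::-1]; 
    if n=="top":
        a=cv2.resize(im[145:245,150:280],(780,600),interpolation=cv2.INTER_CUBIC); cv2.imwrite("pics/crop1.png",np.clip(a.astype(int)*1.6,0,255).astype(np.uint8))
E
```

```text
top
xy 882.4 -436.6 yaw -26.9 L 58 W 55 z 66 n 155 rgb [111  98  51]
xy 848.3 465.9 yaw 60.8 L 77 W 74 z 52 n 261 rgb [112 111 111]
xy 743.1 204.6 yaw 51.7 L 40 W 39 z 60 n 149 rgb [120 120 120]
xy 669.0 -87.1 yaw 13.8 L 101 W 64 z 35 n 557 rgb [105  90  72]
xy 664.7 -241.1 yaw -8.4 L 101 W 64 z 35 n 560 rgb [105  90  72]
xy 606.9 282.2 yaw 88.1 L 81 W 76 z 62 n 576 rgb [118 100  75]
xy 602.3 467.5 yaw 66.1 L 20 W 19 z 109 n 42 rgb [106  96  50]
xy 552.0 -355.8 yaw -5.5 L 100 W 65 z 45 n 598 rgb [103  89  71]
xy 535.8 -171.3 yaw 12.0 L 102 W 64 z 35 n 569 rgb [106  91  73]
xy 465.7 465.3 yaw -86.1 L 42 W 39 z 70 n 162 rgb [29 28 27]
xy 432.3 30.2 yaw -0.1 L 101 W 25 z 23 n 192 rgb [59 40 30]
xy 425.7 -394.2 yaw 4.1 L 95 W 64 z 31 n 565 rgb [107 104 102]
xy 408.8 -276.1 yaw -6.6 L 99 W 65 z 45 n 620 rgb [103  89  71]
bench z 0.00044279695352789084 0.007343714710284742
161 234 231 292
scene
xy 467.4 467.3 yaw -49.4 L 47 W 41 z 70 n 100 rgb [22 22 20]
xy 605.5 468.7 yaw -55.2 L 25 W 20 z 108 n 35 rgb [108  88  19]
xy 608.9 283.0 yaw 89.2 L 83 W 80 z 62 n 443 rgb [132 105  64]
xy 436.3 31.2 yaw -1.0 L 103 W 26 z 23 n 151 rgb [58 41 28]
xy 411.8 -274.5 yaw -5.5 L 104 W 64 z 45 n 484 rgb [113  92  64]
xy 850.7 466.0 yaw 11.1 L 76 W 73 z 52 n 265 rgb [126 130 121]
xy 537.6 -170.1 yaw 11.4 L 102 W 65 z 35 n 549 rgb [117  96  66]
xy 745.2 206.4 yaw -35.9 L 44 W 41 z 61 n 161 rgb [140 144 133]
xy 428.8 -392.4 yaw 3.9 L 98 W 63 z 32 n 496 rgb [110 107 106]
xy 670.4 -85.4 yaw 13.4 L 102 W 65 z 35 n 604 rgb [117  95  66]
xy 554.1 -354.0 yaw -4.1 L 103 W 64 z 45 n 632 rgb [111  90  61]
xy 667.0 -239.6 yaw -7.6 L 103 W 64 z 35 n 670 rgb [116  94  65]
xy 885.0 -420.2 yaw -0.9 L 55 W 19 z 65 n 143 rgb [132 104   5]
xy 885.1 -449.8 yaw 0.2 L 57 W 19 z 65 n 146 rgb [131 104   5]
bench z 0.0015007137077603927 0.009398326159297636
```

View pics/crop1.png

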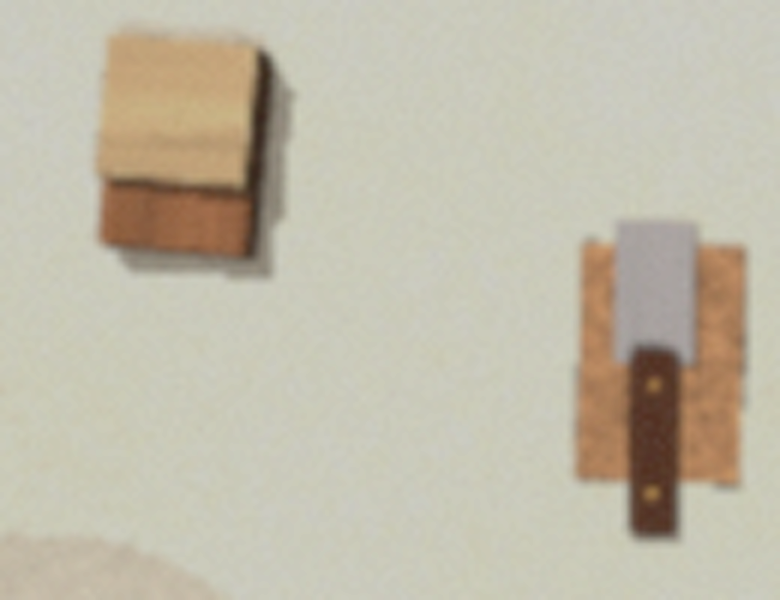

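```bash
cat >> h.py <<'E'
def rect(q):
    (c,(a,b),t)=cv2.minAreaRect((q*1e3).astype(np.float32)); 
    if a<b: a,b,t=b,a,t+90
    return np.round([c[0],c[1],a,b,(t+90)%180-90],1)
E
python3 - <<'E'
from h import *
for n in("top","scene"):
    f=dict(np.load(n+"0.npz")); P=cloud(f); x,y,z=P[...,0],P[...,1],P[...,2]
    K,T=f["K"],f["cam_to_world"]
    B=(abs(x-.59)<.1)&(abs(y-.283)<.08)
    for nm,m in (("top",B&(z>.055)),("ledge",B&(z>.034)&(z<.046)),("both",B&(z>.036))):
        q=P[m][:,:2]; print(n,"block",nm,rect(q),m.sum(),(q.mean(0)*1e3).round(1))
    # pad by colour, cast onto z=4mm
    hsv=cv2.cvtColor(f["color"],cv2.COLOR_RGB2HSV)
    v,u=np.mgrid[:384,:512]; d=np.stack([(u-K[0,2])/K[0,0],(v-K[1,2])/K[1,1],np.ones(u.shape)],-1)@T[:3,:3].T
    G=T[:3,3]+d*((.004-T[2,3])/d[...,2])[...,None]
    m=(abs(G[...,0]-.46)<.1)&(abs(G[...,1]-.03)<.07)&(hsv[...,1]>95)&(z<.012)
    m=cv2.morphologyEx(m.astype(np.uint8),cv2.MORPH_OPEN,np.ones((2,2)))>0
    q=G[m][:,:2]; print(n,"pad",rect(q),m.sum())
    # edge-line fits for pad: long edges (extreme y per image x-bin)
    for lo in(1,-1):
        pts=[]
        for xb in np.arange(.41,.51,.0035):
            s=q[abs(q[:,0]-xb)<.0018]
            if len(s): pts.append((xb,s[:,1].max() if lo>0 else s[:,1].min()))
        pts=np.array(pts); p=np.polyfit(*pts.T,1); print("  edge yaw",np.degrees(np.arctan(p[0])).round(2),"y@.46",(np.polyval(p,.46)*1e3).round(1))
    # scraper blade & handle
    bl=(abs(x-.52)<.04)&(abs(y-.03)<.04)&(hsv[...,1]<45)&(z>.004)&(z<.014)&(hsv[...,2]<150)
    print(n,"blade",rect(P[bl][:,:2]),bl.sum()); h=(abs(x-.43)<.07)&(abs(y-.03)<.03)&(z>.015)
    print(n,"handle",rect(P[h][:,:2]))
E
```

```text
top block top [606.9 282.6  81.2  76.   85.3] 599 [606.5 281.9]
top block ledge [588.8 284.  109.5  81.9  -4.7] 291 [554.7 283.8]
top block both [589.5 283.6 111.   81.8  -4.6] 883 [591.  281.8]
top pad [4.740e+02 2.220e+01 1.244e+02 8.550e+01 2.000e-01] 577
  edge yaw 1.43 y@.46 64.5
  edge yaw -8.06 y@.46 -15.8
top blade [5.197e+02 3.720e+01 7.910e+01 5.590e+01 3.000e-01] 260
top handle [4.317e+02 3.020e+01 9.670e+01 2.270e+01 3.000e-01]
scene block top [607.4 283.4  82.6  80.9  86.4] 466 [609.6 282.4]
scene block ledge [588.7 285.1 116.7  84.   -4.5] 175 [585.2 275.5]
scene block both [589.1 284.5 118.4  83.7  -3.7] 689 [605.1 279.6]
scene pad [482.5  28.4 130.2  89.3  -1.6] 419
  edge yaw 0.02 y@.46 70.8
  edge yaw -2.94 y@.46 -13.1
scene blade [518.6  31.   75.4  44.1  -1.7] 210
scene handle [433.   30.9 103.8  27.8  -1. ]
```

Request:
{"name": "carry_out", "arguments": {"targets": [[0, 0, 0, 0, 0, -0.86, 0], [0, 0, 0, 0, 0, -0.86, 0], [0, 0, 0, 0, 0, -0.85, 0], [-17.5, -38, 0, 0, 0, 0, 0], [-17.5, -38, 0, 0, 0, 0, 0]], "force": 60}}

```text
clock: 0.52
position: [0.2006, 0.5262, 0.2303]
tool_rot: [-3.141, -0.001, -3.139]
force: [1.7, 1.0, 0.8]
grip_width: 0.0851
```

Request:
{"name": "carry_out", "arguments": {"targets": [[-17.5, -36, 0, 0, 0, 0, 0], [-17.5, -36, 0, 0, 0, 0, 0], [-17.5, -36, 0, 0, 0, 0, 0], [-17.5, -36, 0, 0, 0, 0, 0], [-17.5, -36, 0, 0, 0, 0, 0]]}}

```text
clock: 0.93
position: [0.2891, 0.3446, 0.2312]
tool_rot: [-3.141, -0.0, 3.141]
force: [1.3, 0.8, -0.1]
grip_width: 0.0855
```

Request:
{"name": "carry_out", "arguments": {"targets": [[-17.5, -36, 10, 0, 0, 0, 0], [-17.5, -36, 20, 0, 0, 0, 0], [-17.5, -36, 20, 0, 0, 0, 0], [-17.5, -36, 20, 0, 0, 0, 0], [-17.5, -36, 20, 0, 0, 0, 0]]}}

```text
clock: 1.35
position: [0.3717, 0.1748, 0.1462]
tool_rot: [3.141, 0.001, 3.141]
force: [1.4, 1.2, 0.0]
grip_width: 0.0854
```

Request:
{"name": "carry_out", "arguments": {"targets": [[0, -36, 20, 0, 0, 0, 0], [0, -36, 20, 0, 0, 0, 0], [0, -30, 20, 0, 0, 0, 0], [0, 0, 0, 0, 0, 0, 0]]}}

```text
clock: 1.68
position: [0.3692, 0.0688, 0.0843]
tool_rot: [-3.139, -0.005, 3.135]
force: [-1.1, -0.2, 0.4]
grip_width: 0.0855
```

Request:
{"name": "carry_out", "arguments": {"targets": [[-30, -19, 0, 0, 0, 0, 0], [-30, -19, 0, 0, 0, 0, 0], [0, 0, 30, 0, 0, 0, 0], [0, 0, 0, 0, 0, 0, 0], [0, 0, 0, 0, 0, 0, 0]]}}

```text
clock: 2.1
position: [0.43, 0.0362, 0.0562]
tool_rot: [-3.141, -0.003, 3.14]
force: [0.0, 0.6, 0.3]
grip_width: 0.0855
```

```bash
cat >> h.py <<'E'
def to(x,y,z=None,yaw=None):
    "print turn units and shift (mm) in the tool axes after the turn, to reach mm/deg target"
    from workcell import bot
    s=bot.observe(); p=np.array(s["position"])*1e3; y0=np.degrees(s["tool_rot"][2]); yaw=y0 if yaw is None else yaw
    d=(yaw-y0+180)%360-180; r=np.radians(yaw); dx,dy=x-p[0],y-p[1]; z=p[2] if z is None else z
    print("at",p.round(1),"yaw",round(y0,2),"turn z units",round(-d/6,2),"shift",np.round([np.cos(r)*dx+np.sin(r)*dy,np.sin(r)*dx-np.cos(r)*dy,p[2]-z],1),"F",np.round(s["force"],1),"w",round(s["grip_width"]*1e3,1),"t",round(s["clock"],1), "q7",round(s["qpos"][6],2))
E
python3 -c "from h import *;to(429,30.7,6,179.3)"
```

```text
at [430.   36.2  56.2] yaw 179.93 turn z units 0.11 shift [ 0.9 -5.5 50.2] F [0.  0.6 0.3] w 85.5 t 2.1 q7 1.37
```

Request:
{"name": "carry_out", "arguments": {"targets": [[1, -5.5, 15, 0, 0, 0.1, 0], [0, 0, 18, 0, 0, 0, 0], [0, 0, 16, 0, 0, 0, 0], [0, 0, 0, 0, 0, 0, 0], [0, 0, 0, 0, 0, 0, 0]]}}

```text
clock: 2.52
position: [0.4298, 0.0314, 0.0086]
tool_rot: [-3.141, -0.001, 3.131]
force: [-0.2, -0.8, -0.6]
grip_width: 0.0854
```

Request:
{"name": "carry_out", "arguments": {"targets": [[0, 0, 0, 0, 0, 0, 255], [0, 0, 0, 0, 0, 0, 255], [0, 0, 0, 0, 0, 0, 255], [0, 0, 0, 0, 0, 0, 255], [0, 0, 0, 0, 0, 0, 255]]}}

```text
clock: 2.93
position: [0.4304, 0.031, 0.0082]
tool_rot: [3.141, 0.001, 3.13]
force: [-1.3, -1.9, 16.5]
grip_width: 0.0254
```

Request:
{"name": "carry_out", "arguments": {"targets": [[0, 0, 0, 0, 0, 0, 255], [0, 0, 0, 0, 0, 0, 255], [0, 0, 0, 0, 0, 0, 255]]}}

```text
clock: 3.18
position: [0.4304, 0.031, 0.0085]
tool_rot: [3.141, 0.001, 3.131]
force: [-3.0, 1.0, 20.5]
grip_width: 0.0242
```

Request:
{"name": "carry_out", "arguments": {"targets": [[0, 0, -10, 0, 0, 0, 255], [0, 0, -35, 0, 0, 0, 255], [0, 0, -40, 0, 0, 0, 255], [0, 0, -30, 0, 0, 0, 255], [0, 0, 0, 0, 0, 0, 255]]}}

```text
clock: 3.6
position: [0.4323, 0.031, 0.1279]
tool_rot: [3.14, 0.007, 3.13]
force: [1.4, -0.7, -0.8]
grip_width: 0.024
```

```bash
python3 - <<'E'
from h import *
from workcell import bot
to(428,31)
f=bot.grab_frame("scene"); np.savez("scene1.npz",**f)
cv2.imwrite("pics/s1.png",np.clip(1.5*cv2.resize(f["color"][110:230,180:340,::-1],(800,600),interpolation=cv2.INTER_CUBIC).astype(int),0,255).astype(np.uint8))
E
```

```text
at [432.3  31.  127.9] yaw 179.32 turn z units -0.0 shift [ 4.3 -0.1  0. ] F [ 1.4 -0.7 -0.8] w 24.0 t 3.6 q7 1.37
```

View pics/s1.png

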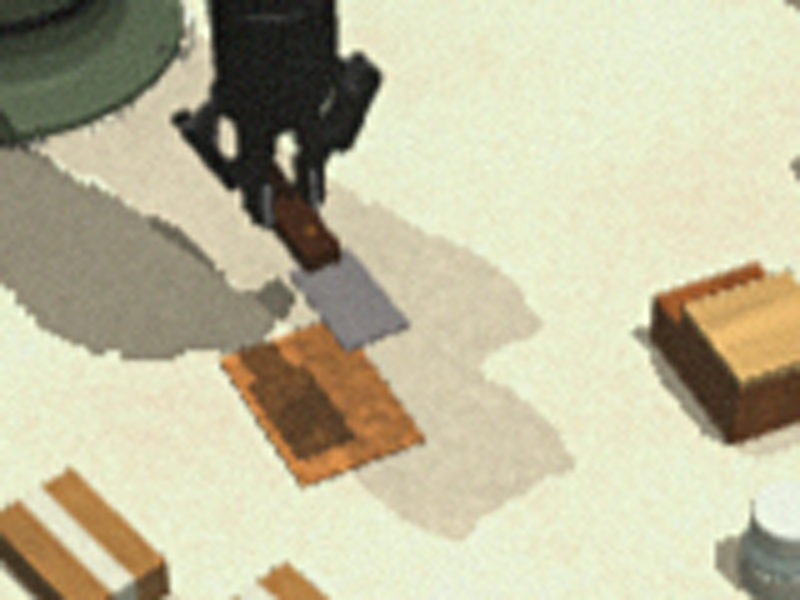

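```bash
cat >> h.py <<'E'
def pad(f):
    P=cloud(f); K,T=f["K"],f["cam_to_world"]; hsv=cv2.cvtColor(f["color"],cv2.COLOR_RGB2HSV)
    v,u=np.mgrid[:384,:512]; d=np.stack([(u-K[0,2])/K[0,0],(v-K[1,2])/K[1,1],np.ones(u.shape)],-1)@T[:3,:3].T
    G=T[:3,3]+d*((.004-T[2,3])/d[...,2])[...,None]
    m=(abs(G[...,0]-.47)<.11)&(abs(G[...,1]-.025)<.08)&(hsv[...,1]>95)&(abs(P[...,2]-.003)<.012)
    m=cv2.morphologyEx(m.astype(np.uint8),cv2.MORPH_OPEN,np.ones((3,3)))>0
    q=G[m][:,:2]; c=q.mean(0); w,V=np.linalg.eigh(np.cov((q-c).T))
    print("pad rect",rect(q),"moments",(c*1e3).round(1),np.sqrt(12*w)*1e3,np.degrees(np.arctan(V[1,1]/V[0,1])).round(2),m.sum())
E
python3 - <<'E'
from h import *
f=dict(np.load("scene1.npz")); P=cloud(f); pad(f)
hsv=cv2.cvtColor(f["color"],cv2.COLOR_RGB2HSV)
x,y,z=P[...,0],P[...,1],P[...,2]
m=(z>.09)&(z<.16)&(abs(y-.03)<.04)&(x>.46)&(x<.6)
b=m&(hsv[...,1]<80)&(x>.49)
q=P[b]; print(rect(q[:,:2]),b.sum())
print("blade plane", [np.median(q[abs(q[:,0]-a)<.006][:,2]).round(4) for a in(.5,.51,.52,.53,.54,.55)])
A=np.c_[q[:,:2]-q[:,:2].mean(0),np.ones(len(q))]; r=np.linalg.lstsq(A,q[:,2],rcond=None)[0]; print("slopes deg",np.degrees(np.arctan(r[:2])),r[2],q[:,:2].mean(0))
E
```

```text
pad rect [476.4  27.5 131.4  89.6  -1.6] moments [479.2  25.5] [ 86.80778712 127.04552628] 0.34 731
[523.9  30.7  67.2  46.2  -1.7] 221
blade plane [np.float64(0.1272), np.float64(0.1275), np.float64(0.1283), np.float64(0.128), np.float64(0.1282), np.float64(0.1277)]
slopes deg [ 0.72521398 -0.22694921] 0.12779878744833081 [0.52403532 0.03058123]
```

Request:
{"name": "carry_out", "arguments": {"targets": [[0, 0, 0, 0, 0, 0.57, 255], [2.7, 25, 0, 0, 0, 0, 255], [2.7, 35, 0, 0, 0, 0, 255], [2.7, 35, 0, 0, 0, 0, 255], [2.7, 35, 0, 0, 0, 0, 255]]}}

```text
clock: 4.07
position: [0.4279, 0.1625, 0.1222]
tool_rot: [-3.141, -0.001, 3.07]
force: [1.0, -0.0, -0.8]
grip_width: 0.0243
```

Request:
{"name": "carry_out", "arguments": {"targets": [[2.7, 35, 0, 0, 0, 0, 255], [2.7, 35, 10, 0, 0, 0, 255], [2.7, 35, 20, 0, 0, 0, 255], [2.7, 30, 20, 0, 0, 0, 255], [0, 0, 0, 0, 0, 0, 255]]}}

```text
clock: 4.48
position: [0.4246, 0.302, 0.0689]
tool_rot: [-3.141, -0.004, 3.077]
force: [-2.6, 0.2, -1.4]
grip_width: 0.0248
```

Request:
{"name": "carry_out", "arguments": {"targets": [[0, 0, 15, 0, 0, 0, 255], [0, 0, 10, 0, 0, 0, 255], [0, 0, 0, 0, 0, 0, 255]]}}

```text
clock: 4.73
position: [0.4263, 0.2957, 0.0456]
tool_rot: [-3.139, -0.003, 3.071]
force: [-0.0, -0.8, -1.6]
grip_width: 0.0244
```

```bash
python3 - <<'E'
from h import *
from workcell import bot
to(429.4,296.8,47.5,175.9)
for n in("top","scene"):
    f=bot.grab_frame(n); pad(f)
    hsv=cv2.cvtColor(f["color"],cv2.COLOR_RGB2HSV); P=cloud(f); x,y,z=P[...,0],P[...,1],P[...,2]
    b=(z>.035)&(z<.07)&(hsv[...,1]<70)&(x>.47)&(x<.565)&(abs(y-.29)<.05)
    if b.sum()>20: print(n,"blade",rect(P[b][:,:2]),b.sum(),np.median(z[b]))
    print(n); show(f,box=(.35,.8,-.5,-.02))
E
```

```text
at [426.3 295.7  45.6] yaw 175.94 turn z units 0.01 shift [-3.   1.3 -1.9] F [-0.  -0.8 -1.6] w 24.4 t 4.7 q7 0.81
pad rect [4.772e+02 2.550e+01 1.245e+02 8.550e+01 2.000e-01] moments [477.5  26.6] [ 85.86456913 126.70393488] -0.81 1013
top blade [ 5.121e+02  2.885e+02  8.040e+01  4.610e+01 -1.000e-01] 325 0.043290759545321134
top
xy 668.5 -87.1 yaw 12.9 L 100 W 65 z 35 n 550 rgb [117 100  80]
xy 664.3 -241.3 yaw -7.1 L 101 W 64 z 35 n 575 rgb [117 101  81]
xy 552.3 -355.5 yaw -3.5 L 101 W 65 z 45 n 607 rgb [114  99  79]
xy 534.5 -172.3 yaw 13.2 L 100 W 64 z 35 n 580 rgb [118 101  81]
xy 425.5 -393.8 yaw 3.6 L 96 W 62 z 31 n 536 rgb [118 115 113]
xy 408.7 -276.5 yaw -6.8 L 100 W 65 z 45 n 605 rgb [115  99  80]
pad rect [476.5  27.6 131.5  89.4  -1.6] moments [478.5  26.9] [ 88.55831092 131.25573733] -1.28 762
scene blade [512.5 290.9  80.8  48.3  -3.9] 210 0.0458933091676873
scene
xy 411.7 -274.5 yaw -5.8 L 104 W 63 z 45 n 489 rgb [119  98  68]
xy 537.1 -170.0 yaw 11.1 L 103 W 65 z 35 n 543 rgb [123 101  70]
xy 428.5 -392.3 yaw 4.4 L 97 W 63 z 32 n 502 rgb [116 113 111]
xy 671.0 -85.0 yaw 13.0 L 102 W 65 z 35 n 611 rgb [122 100  70]
xy 554.2 -354.1 yaw -2.9 L 103 W 64 z 45 n 628 rgb [117  95  65]
xy 667.0 -239.6 yaw -8.5 L 103 W 64 z 35 n 679 rgb [122  99  68]
```

Request:
{"name": "carry_out", "arguments": {"targets": [[0, 0.5, -1.5, 0, 0, 0.05, 255], [-20, 0, 0, 0, 0, 0, 255], [-20, 0, 0, 0, 0, 0, 255], [-15, 0, 0, 0, 0, 0, 255], [0, 0, 0, 0, 0, 0, 255]]}}

```text
clock: 5.25
position: [0.4856, 0.2924, 0.0504]
tool_rot: [3.14, 0.003, 3.063]
force: [-1.1, 0.0, -1.5]
grip_width: 0.0245
```

Request:
{"name": "carry_out", "arguments": {"targets": [[-8, 0, 0, 0, 0, 0, 255], [-8, 0, 0, 0, 0, 0, 255], [-6, 0, 0, 0, 0, 0, 255], [0, 0, 0, 0, 0, 0, 255]]}}

```text
clock: 5.58
position: [0.5055, 0.2912, 0.0496]
tool_rot: [3.141, 0.001, 3.065]
force: [-0.1, 0.1, -1.3]
grip_width: 0.0247
```

```bash
python3 -c "from h import *;to(514.1,290,47,175.4)"
```

```text
at [505.5 291.2  49.6] yaw 175.6 turn z units 0.03 shift [-8.7 -0.5  2.6] F [-0.1  0.1 -1.3] w 24.7 t 5.6 q7 0.9
```

Request:
{"name": "carry_out", "arguments": {"targets": [[0, 0, 2, 0, 0, 0, 255], [-3, 0, 1.5, 0, 0, 0, 255], [-3, 0, 0, 0, 0, 0, 255], [-1.5, 0, 0, 0, 0, 0, 255], [0, 0, 0, 0, 0, 0, 255]]}}

```text
clock: 6.0
position: [0.5121, 0.2908, 0.0458]
tool_rot: [3.142, 0.0, 3.065]
force: [-0.3, -0.3, -1.2]
grip_width: 0.0242
```

Request:
{"name": "carry_out", "arguments": {"targets": [[-1.5, 0, 0, 0, 0, 0, 255], [-1.5, 0, 0, 0, 0, 0, 255], [0, 0, 0, 0, 0, 0, 255]]}}

```text
clock: 6.25
position: [0.515, 0.2906, 0.0458]
tool_rot: [3.142, 0.0, 3.065]
force: [-0.0, -0.4, -1.6]
grip_width: 0.0241
```

No stop felt yet; press on in small steps.

Request:
{"name": "carry_out", "arguments": {"targets": [[-1, 0, 0.3, 0, 0, 0, 255], [-1, 0, 0.3, 0, 0, 0, 255], [0, 0, 0, 0, 0, 0, 255]]}}

```text
clock: 6.5
position: [0.5166, 0.2905, 0.0451]
tool_rot: [-3.141, -0.0, 3.066]
force: [-1.5, 0.0, -0.4]
grip_width: 0.0245
```

Request:
{"name": "carry_out", "arguments": {"targets": [[-1, 0, 0.3, 0, 0, 0, 255], [-1, 0, 0.3, 0, 0, 0, 255], [0, 0, 0, 0, 0, 0, 255]]}}

```text
clock: 6.75
position: [0.5168, 0.2905, 0.0444]
tool_rot: [-3.141, -0.003, 3.066]
force: [-13.4, 1.3, 7.3]
grip_width: 0.0244
```

```bash
python3 - <<'E'
from h import *
from workcell import bot
to(514.1,290,47,175.4)
f=bot.grab_frame("top"); np.savez("top2.npz",**f)
cv2.imwrite("pics/t2.png",np.clip(1.6*cv2.resize(f["color"][140:220,140:240,::-1],(750,600),interpolation=cv2.INTER_CUBIC).astype(int),0,255).astype(np.uint8))
E
```

```text
at [516.8 290.5  44.4] yaw 175.68 turn z units 0.05 shift [ 2.7 -0.7 -2.6] F [-13.4   1.3   7.3] w 24.4 t 6.8 q7 0.91
```

View pics/t2.png

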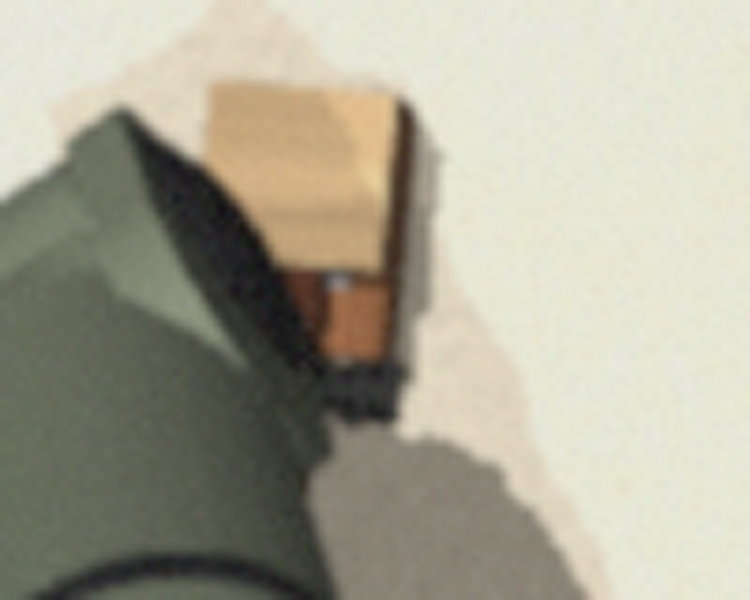

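Request:
{"name": "carry_out", "arguments": {"targets": [[-1.5, 0, 0, 0, 0, 0, 255], [0, 0, 0, 0, 0, 0, 255], [1.5, 0, 0, 0, 0, 0, 255], [0, 0, 0, 0, 0, 0, 120], [0, 0, 0, 0, 0, 0, 60]]}}

```text
clock: 7.22
position: [0.5189, 0.2904, 0.0447]
tool_rot: [3.141, 0.0, 3.066]
force: [0.2, 0.3, -0.2]
grip_width: 0.0475
```

Request:
{"name": "carry_out", "arguments": {"targets": [[0, 0, 0, 0, 0, 0, 0], [0, 0, 0, 0, 0, 0, 0], [0, 0, 0, 0, 0, 0, 0], [0, 0, -10, 0, 0, 0, 0], [0, 0, -35, 0, 0, 0, 0]]}}

```text
clock: 7.63
position: [0.5167, 0.2891, 0.0868]
tool_rot: [-3.138, -0.005, 3.066]
force: [-0.9, -1.0, -0.1]
grip_width: 0.085
```

Request:
{"name": "carry_out", "arguments": {"targets": [[0, 0, -40, 0, 0, 0, 0], [0, -35, -30, 0, 0, 0, 0], [0, -40, 0, 0, 0, 0, 0], [0, -40, 0, 0, 0, 0, 0], [0, -40, 0, 0, 0, 0, 0]]}}

```text
clock: 8.05
position: [0.507, 0.1377, 0.1581]
tool_rot: [3.141, 0.002, 3.066]
force: [1.1, -1.1, -0.2]
grip_width: 0.0853
```

Request:
{"name": "carry_out", "arguments": {"targets": [[0, -40, 0, 0, 0, 0, 0], [0, -40, 0, 0, 0, 0, 0], [0, 0, 0, 0, 0, 0, 0]]}}

```text
clock: 8.3
position: [0.5005, 0.0514, 0.1577]
tool_rot: [-3.139, 0.0, 3.057]
force: [0.6, -1.3, 0.3]
grip_width: 0.0853
```

```bash
python3 - <<'E'
from h import *
from workcell import bot
to(410,-275.5)
f=bot.grab_frame("top"); P=cloud(f);x,y,z=P[...,0],P[...,1],P[...,2]
hsv=cv2.cvtColor(f["color"],cv2.COLOR_RGB2HSV)
m=(z>.05)&(z<.085)&(abs(y-.288)<.04)&(x<.575)&(x>.42)&(hsv[...,2]<110); print("handle",rect(P[m][:,:2]),np.median(z[m]))
cv2.imwrite("pics/t3.png",np.clip(1.6*cv2.resize(f["color"][140:220,140:240,::-1],(750,600),interpolation=cv2.INTER_CUBIC).astype(int),0,255).astype(np.uint8))
show(f,box=(.35,.8,-.5,-.02))
f=bot.grab_frame("scene"); show(f,box=(.35,.8,-.5,-.02))
P=cloud(f);x,y,z=P[...,0],P[...,1],P[...,2]
m=(z>.05)&(z<.085)&(abs(y-.288)<.04)&(x<.56)&(x>.42); print("handle",rect(P[m][:,:2]),np.median(z[m]))
E
```

```text
at [500.5  51.4 157.7] yaw 175.16 turn z units -0.0 shift [  62.6 -333.4    0. ] F [ 0.6 -1.3  0.3] w 85.3 t 8.3 q7 1.3
handle [520.9 289.4 103.   71.1  -4.7] 0.058131082368929166
xy 669.1 -87.0 yaw 13.3 L 100 W 64 z 34 n 556 rgb [115  99  79]
xy 663.6 -240.8 yaw -7.9 L 101 W 65 z 35 n 564 rgb [114  98  78]
xy 550.9 -356.1 yaw -5.6 L 101 W 64 z 45 n 597 rgb [112  96  77]
xy 535.5 -171.8 yaw 12.1 L 101 W 64 z 35 n 574 rgb [115  99  79]
xy 425.0 -394.1 yaw 4.5 L 95 W 63 z 31 n 543 rgb [116 113 111]
xy 408.5 -276.1 yaw -4.8 L 101 W 64 z 45 n 606 rgb [112  97  77]
xy 411.3 -274.3 yaw -5.8 L 104 W 64 z 46 n 486 rgb [121  99  69]
xy 537.3 -169.8 yaw 12.1 L 103 W 66 z 35 n 550 rgb [124 102  71]
xy 428.7 -392.2 yaw 4.5 L 97 W 63 z 32 n 503 rgb [118 115 114]
xy 670.6 -85.4 yaw 13.2 L 102 W 65 z 35 n 607 rgb [124 101  70]
xy 554.1 -354.1 yaw -4.4 L 103 W 64 z 45 n 631 rgb [119  97  66]
xy 666.6 -239.7 yaw -8.0 L 103 W 64 z 35 n 673 rgb [124 101  70]
handle [513.7 288.4  89.8  31.   -3.2] 0.058391807151192854
```

View pics/t3.png

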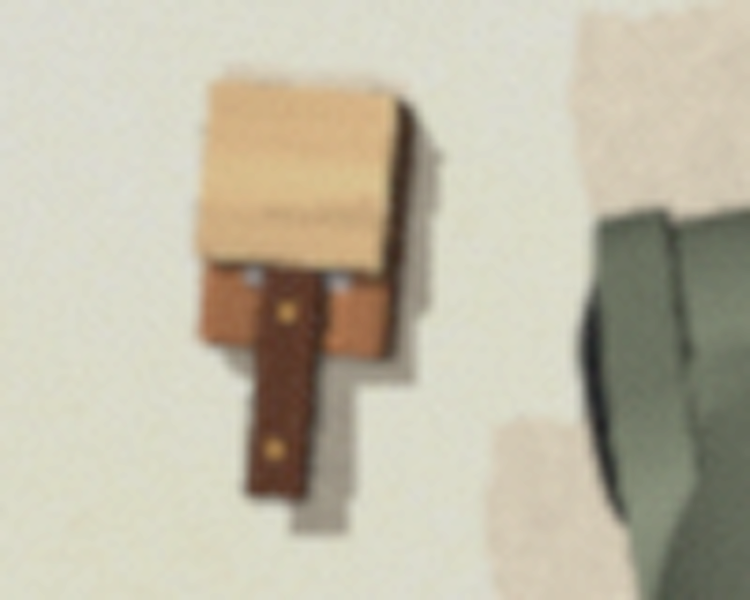

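Request:
{"name": "carry_out", "arguments": {"targets": [[7, -30, 0, 0, 0, 0.1, 0], [7, -38, 0, 0, 0, 0, 0], [7, -38, 0, 0, 0, 0, 0], [7, -38, 0, 0, 0, 0, 0], [7, -38, 0, 0, 0, 0, 0]], "force": 50}}

```text
clock: 8.82
position: [0.4508, -0.1193, 0.1572]
tool_rot: [3.141, 0.001, 3.057]
force: [1.4, 0.0, -0.1]
grip_width: 0.085
```

Request:
{"name": "carry_out", "arguments": {"targets": [[7, -38, 0, 0, 0, 0, 0], [7, -38, 0, 0, 0, 0, 0], [7, -38, 20, 0, 0, 0, 0], [7, -37, 30, 0, 0, 0, 0], [0, 0, 30, 0, 0, 0, 0]]}}

```text
clock: 9.23
position: [0.4111, -0.2661, 0.0821]
tool_rot: [-3.138, 0.003, 3.05]
force: [0.3, -0.1, -1.3]
grip_width: 0.0856
```

Request:
{"name": "carry_out", "arguments": {"targets": [[0, 0, 0, 0, 0, 0, 0], [0, 0, 0, 0, 0, 0, 0]]}}

```text
clock: 9.4
position: [0.4118, -0.2595, 0.0813]
tool_rot: [3.14, -0.002, 3.056]
force: [0.3, -0.1, 0.4]
grip_width: 0.0852
```

```bash
python3 -c "from h import *;to(410,-275.2,10,174.5)"
```

```text
at [ 411.8 -259.5   81.3] yaw 175.09 turn z units 0.1 shift [  0.3 -15.8  71.3] F [ 0.3 -0.1  0.4] w 85.2 t 9.4 q7 2.0
```

Request:
{"name": "carry_out", "arguments": {"targets": [[0, -16, 25, 0, 0, 0.1, 0], [0, 0, 28, 0, 0, 0, 0], [0, 0, 18, 0, 0, 0, 0], [0, 0, 0, 0, 0, 0, 0], [0, 0, 0, 0, 0, 0, 120]]}}

```text
clock: 9.82
position: [0.4114, -0.2756, 0.0119]
tool_rot: [3.141, 0.0, 3.046]
force: [0.5, 0.6, 0.8]
grip_width: 0.0757
```

Request:
{"name": "carry_out", "arguments": {"targets": [[0, 0, 0, 0, 0, 0, 255], [0, 0, 0, 0, 0, 0, 255], [0, 0, 0, 0, 0, 0, 255], [0, 0, 0, 0, 0, 0, 255], [0, 0, 0, 0, 0, 0, 255]]}}

```text
clock: 10.23
position: [0.4117, -0.2762, 0.0128]
tool_rot: [-3.141, 0.003, 3.046]
force: [-0.1, 4.1, 7.2]
grip_width: 0.063
```

Request:
{"name": "carry_out", "arguments": {"targets": [[0, 0, -10, 0, 0, 0, 255], [0, 0, -30, 0, 0, 0, 255], [0, 0, -30, 0, 0, 0, 255], [0, 0, 0, 0, 0, 0, 255]]}}

```text
clock: 10.57
position: [0.4125, -0.2778, 0.0867]
tool_rot: [-3.139, 0.007, 3.044]
force: [1.9, -1.2, -0.7]
grip_width: 0.0632
```

```bash
python3 -c "from h import *;to(476.6,26.6,90,178.4)"
```

```text
at [ 412.5 -277.8   86.7] yaw 174.43 turn z units -0.66 shift [-55.6 306.   -3.3] F [ 1.9 -1.2 -0.7] w 63.2 t 10.6 q7 2.02
```

Request:
{"name": "carry_out", "arguments": {"targets": [[0, 0, -5, 0, 0, -0.66, 255], [-7.2, 30, 0, 0, 0, 0, 255], [-7.2, 38, 0, 0, 0, 0, 255], [-7.2, 38, 0, 0, 0, 0, 255], [-7.2, 38, 0, 0, 0, 0, 255]]}}

```text
clock: 10.98
position: [0.4435, -0.1319, 0.0871]
tool_rot: [-3.141, 0.002, 3.113]
force: [2.1, 0.2, -2.9]
grip_width: 0.0633
```

Request:
{"name": "carry_out", "arguments": {"targets": [[-7.2, 38, 0, 0, 0, 0, 255], [-7.2, 38, 0, 0, 0, 0, 255], [-7.2, 38, 0, 0, 0, 0, 255], [-7.2, 38, 0, 0, 0, 0, 255], [0, 0, 0, 0, 0, 0, 255]]}}

```text
clock: 11.4
position: [0.4779, 0.026, 0.087]
tool_rot: [3.138, 0.003, 3.123]
force: [0.4, 2.0, -1.6]
grip_width: 0.0631
```

Request:
{"name": "carry_out", "arguments": {"targets": [[0, 0, 20, 0, 0, 0, 255], [0, 0, 20, 0, 0, 0, 255], [0, 0, 0, 0, 0, 0, 255], [0, 0, 0, 0, 0, 0, 255]]}}

```text
clock: 11.73
position: [0.4759, 0.0176, 0.0463]
tool_rot: [-3.141, -0.001, 3.114]
force: [-0.8, 0.6, -2.2]
grip_width: 0.0634
```

```bash
python3 -c "from h import *;to(478.3,26.6,17,178.4)"
```

```text
at [475.9  17.6  46.3] yaw 178.4 turn z units -0.0 shift [-2.2  9.1 29.3] F [-0.8  0.6 -2.2] w 63.4 t 11.7 q7 1.49
```

Request:
{"name": "carry_out", "arguments": {"targets": [[-2, 9, 10, 0, 0, 0, 255], [0, 0, 10, 0, 0, 0, 255], [0, 0, 0, 0, 0, 0, 255], [0, 0, 0, 0, 0, 0, 255], [0, 0, 0, 0, 0, 0, 255]]}}

```text
clock: 12.15
position: [0.4784, 0.0265, 0.0258]
tool_rot: [-3.141, -0.0, 3.114]
force: [0.7, -0.7, -2.6]
grip_width: 0.0632
```

```bash
python3 -c "from h import *;to(478.3,26.6,17,178.4)"
```

```text
at [478.4  26.5  25.8] yaw 178.39 turn z units -0.0 shift [0.1 0.1 8.8] F [ 0.7 -0.7 -2.6] w 63.2 t 12.2 q7 1.48
```

Request:
{"name": "carry_out", "arguments": {"targets": [[0, 0, 5, 0, 0, 0, 255], [0, 0, 4.5, 0, 0, 0, 255], [0, 0, 0, 0, 0, 0, 255], [0, 0, 0, 0, 0, 0, 255]]}}

```text
clock: 12.48
position: [0.4788, 0.0267, 0.0161]
tool_rot: [3.141, 0.001, 3.113]
force: [1.2, 0.6, 2.6]
grip_width: 0.0633
```

Request:
{"name": "carry_out", "arguments": {"targets": [[0, 0, 0, 0, 0, 0, 120], [0, 0, 0, 0, 0, 0, 60], [0, 0, 0, 0, 0, 0, 0], [0, 0, 0, 0, 0, 0, 0], [0, 0, -15, 0, 0, 0, 0]]}}

```text
clock: 12.9
position: [0.4772, 0.0265, 0.0295]
tool_rot: [-3.141, -0.003, 3.114]
force: [-1.0, -0.4, -0.2]
grip_width: 0.0858
```

Request:
{"name": "carry_out", "arguments": {"targets": [[0, 0, -35, 0, 0, 0, 0], [0, 0, -40, 0, 0, 0, 0], [0, -30, -30, 0, 0, 0, 0], [0, -40, 0, 0, 0, 0, 0], [0, -40, 0, 0, 0, 0, 0]]}}

```text
clock: 13.32
position: [0.4761, -0.0834, 0.1374]
tool_rot: [3.141, 0.004, 3.116]
force: [0.2, -0.5, -0.4]
grip_width: 0.0851
```

Request:
{"name": "carry_out", "arguments": {"targets": [[0, -40, 0, 0, 0, 0, 0], [0, -40, 0, 0, 0, 0, 0], [0, 0, 0, 0, 0, 0, 0]]}}

```text
clock: 13.57
position: [0.4717, -0.1707, 0.1358]
tool_rot: [-3.139, 0.0, 3.105]
force: [-1.1, -1.3, -1.2]
grip_width: 0.0851
```

```bash
python3 - <<'E'
from h import *
from workcell import bot
to(552.5,-355,10,175.5)
for n in ("top","scene"):
    print(n); show(bot.grab_frame(n),box=(.35,.8,-.5,.12),zmax=.06)
E
```

```text
at [ 471.7 -170.7  135.8] yaw 177.91 turn z units 0.4 shift [ -95.  -177.4  125.8] F [-1.1 -1.3 -1.2] w 85.1 t 13.6 q7 1.85
top
xy 668.5 -87.1 yaw 13.7 L 100 W 64 z 35 n 564 rgb [111  95  76]
xy 664.7 -241.2 yaw -9.0 L 101 W 64 z 34 n 562 rgb [115  99  79]
xy 565.3 -359.1 yaw 26.9 L 83 W 60 z 45 n 418 rgb [111  96  77]
xy 546.8 -164.0 yaw -12.5 L 88 W 53 z 35 n 404 rgb [104  89  71]
xy 475.0 23.5 yaw -0.1 L 101 W 64 z 49 n 587 rgb [100  85  67]
xy 422.2 -399.7 yaw -7.7 L 97 W 53 z 31 n 437 rgb [115 113 110]
scene
xy 477.8 25.3 yaw -2.8 L 104 W 65 z 49 n 441 rgb [102  84  59]
xy 536.8 -169.8 yaw 12.7 L 102 W 65 z 35 n 543 rgb [110  89  62]
xy 428.6 -392.3 yaw 5.4 L 96 W 63 z 32 n 499 rgb [115 112 110]
xy 671.0 -85.2 yaw 13.9 L 102 W 65 z 35 n 613 rgb [115  93  65]
xy 554.1 -354.1 yaw -3.6 L 102 W 64 z 45 n 630 rgb [117  95  65]
xy 666.8 -239.5 yaw -7.8 L 103 W 64 z 35 n 672 rgb [121  99  68]
```

Request:
{"name": "carry_out", "arguments": {"targets": [[0, 0, 0, 0, 0, 0.35, 0], [-19, -30, 0, 0, 0, 0, 0], [-19, -36, 0, 0, 0, 0, 0], [-19, -37, 0, 0, 0, 0, 0], [-19, -37, 0, 0, 0, 0, 0]]}}

```text
clock: 14.08
position: [0.541, -0.3073, 0.1356]
tool_rot: [3.141, 0.0, 3.08]
force: [1.2, 0.4, -0.1]
grip_width: 0.0855
```

Request:
{"name": "carry_out", "arguments": {"targets": [[-19, -37, 20, 0, 0, 0, 0], [0, 0, 30, 0, 0, 0, 0], [0, 0, 20, 0, 0, 0, 0], [0, 0, 0, 0, 0, 0, 0], [0, 0, 0, 0, 0, 0, 0]]}}

```text
clock: 14.5
position: [0.5549, -0.3402, 0.067]
tool_rot: [3.14, -0.002, 3.078]
force: [0.9, -0.3, 0.9]
grip_width: 0.0854
```

```bash
python3 -c "from h import *;to(553,-355,11,175.9)"
```

```text
at [ 554.9 -340.2   67. ] yaw 176.38 turn z units 0.08 shift [  0.8 -14.9  56. ] F [ 0.9 -0.3  0.9] w 85.4 t 14.5 q7 2.07
```

Request:
{"name": "carry_out", "arguments": {"targets": [[1, -15, 18, 0, 0, 0.08, 0], [0, 0, 25, 0, 0, 0, 0], [0, 0, 13, 0, 0, 0, 0], [0, 0, 0, 0, 0, 0, 0], [0, 0, 0, 0, 0, 0, 120]]}}

```text
clock: 14.92
position: [0.5535, -0.3559, 0.0124]
tool_rot: [3.141, 0.0, 3.07]
force: [-0.7, 0.3, 0.4]
grip_width: 0.0751
```

Request:
{"name": "carry_out", "arguments": {"targets": [[0, 0, 0, 0, 0, 0, 255], [0, 0, 0, 0, 0, 0, 255], [0, 0, 0, 0, 0, 0, 255], [0, 0, 0, 0, 0, 0, 255], [0, 0, 0, 0, 0, 0, 255]]}}

```text
clock: 15.33
position: [0.554, -0.3565, 0.0135]
tool_rot: [-3.141, 0.002, 3.069]
force: [-1.6, 2.8, 8.9]
grip_width: 0.0631
```

Request:
{"name": "carry_out", "arguments": {"targets": [[0, 0, -10, 0, 0, 0, 255], [0, 0, -35, 0, 0, 0, 255], [0, 0, -40, 0, 0, 0, 255], [0, 0, -40, 0, 0, 0, 255], [0, 0, 0, 0, 0, 0, 255]]}}

```text
clock: 15.75
position: [0.5558, -0.3588, 0.1457]
tool_rot: [-3.137, 0.01, 3.068]
force: [1.8, -0.9, -1.6]
grip_width: 0.063
```

```bash
python3 -c "from h import *;to(478,27,130,178.4)"
```

```text
at [ 555.8 -358.8  145.7] yaw 175.8 turn z units -0.43 shift [ 88.6 383.5  15.7] F [ 1.8 -0.9 -1.6] w 63.0 t 15.8 q7 2.08
```

Request:
{"name": "carry_out", "arguments": {"targets": [[0, 0, 0, 0, 0, -0.43, 255], [8.8, 30, 0, 0, 0, 0, 255], [8.8, 39, 0, 0, 0, 0, 255], [8.8, 39, 0, 0, 0, 0, 255], [8.8, 39, 0, 0, 0, 0, 255]]}}

```text
clock: 16.17
position: [0.5212, -0.2074, 0.1376]
tool_rot: [-3.141, 0.001, 3.113]
force: [1.9, 0.6, -1.8]
grip_width: 0.0631
```

Request:
{"name": "carry_out", "arguments": {"targets": [[8.8, 39, 0, 0, 0, 0, 255], [8.8, 39, 0, 0, 0, 0, 255], [8.8, 39, 0, 0, 0, 0, 255], [8.8, 39, 0, 0, 0, 0, 255], [8.8, 39, 0, 0, 0, 0, 255]]}}

```text
clock: 16.58
position: [0.4828, -0.0109, 0.1376]
tool_rot: [3.141, 0.002, 3.113]
force: [1.5, 0.9, -2.3]
grip_width: 0.063
```

Request:
{"name": "carry_out", "arguments": {"targets": [[8.8, 39, 10, 0, 0, 0, 255], [0, 0, 20, 0, 0, 0, 255], [0, 0, 20, 0, 0, 0, 255], [0, 0, 0, 0, 0, 0, 255], [0, 0, 0, 0, 0, 0, 255]]}}

```text
clock: 17.0
position: [0.4754, 0.0264, 0.087]
tool_rot: [-3.141, -0.001, 3.113]
force: [-0.5, -1.3, -2.1]
grip_width: 0.0633
```

```bash
python3 -c "from h import *;to(477.4,26.6,62,178.4)"
```

```text
at [475.4  26.4  87. ] yaw 178.39 turn z units -0.0 shift [-2.   0.2 25. ] F [-0.5 -1.3 -2.1] w 63.3 t 17.0 q7 1.47
```

Request:
{"name": "carry_out", "arguments": {"targets": [[-2, 0, 10, 0, 0, 0, 255], [0, 0, 10, 0, 0, 0, 255], [0, 0, 3, 0, 0, 0, 255], [0, 0, 0, 0, 0, 0, 255], [0, 0, 0, 0, 0, 0, 255]]}}

```text
clock: 17.42
position: [0.4775, 0.0264, 0.0635]
tool_rot: [-3.141, -0.0, 3.113]
force: [-0.0, 0.4, -2.3]
grip_width: 0.0634
```

```bash
python3 -c "from h import *;to(477.4,26.6,62,178.4)"
```

```text
at [477.5  26.4  63.5] yaw 178.37 turn z units -0.0 shift [0.1 0.2 1.5] F [-0.   0.4 -2.3] w 63.4 t 17.4 q7 1.48
```

Request:
{"name": "carry_out", "arguments": {"targets": [[0, 0, 2, 0, 0, 0, 255], [0, 0, 0.5, 0, 0, 0, 255], [0, 0, 0, 0, 0, 0, 255]]}}

```text
clock: 17.67
position: [0.4778, 0.0265, 0.0614]
tool_rot: [3.141, 0.001, 3.113]
force: [-1.5, -0.4, 5.3]
grip_width: 0.0629
```

Request:
{"name": "carry_out", "arguments": {"targets": [[0, 0, 0, 0, 0, 0, 120], [0, 0, 0, 0, 0, 0, 60], [0, 0, 0, 0, 0, 0, 0], [0, 0, 0, 0, 0, 0, 0], [0, 0, -15, 0, 0, 0, 0]]}}

```text
clock: 18.08
position: [0.4765, 0.0265, 0.0745]
tool_rot: [-3.141, -0.003, 3.114]
force: [0.0, 0.4, 0.1]
grip_width: 0.0851
```

Request:
{"name": "carry_out", "arguments": {"targets": [[0, 0, -35, 0, 0, 0, 0], [0, 0, -40, 0, 0, 0, 0], [0, -30, 0, 0, 0, 0, 0], [0, -40, 0, 0, 0, 0, 0], [0, -40, 0, 0, 0, 0, 0]]}}

```text
clock: 18.5
position: [0.4748, -0.0839, 0.1518]
tool_rot: [3.141, 0.002, 3.116]
force: [1.9, -0.4, 0.0]
grip_width: 0.0854
```

Request:
{"name": "carry_out", "arguments": {"targets": [[0, -40, 0, 0, 0, 0, 0], [0, 0, 0, 0, 0, 0, 0], [0, 0, 0, 0, 0, 0, 0]]}}

```text
clock: 18.75
position: [0.473, -0.1257, 0.151]
tool_rot: [-3.141, 0.0, 3.109]
force: [-0.0, 0.5, -0.2]
grip_width: 0.0853
```

```bash
python3 - <<'E'
from h import *
from workcell import bot
to(536,-170.8,10,192.2)
for n in ("top","scene"):
    print(n); show(bot.grab_frame(n),box=(.35,.8,-.5,.12),zmax=.1)
E
```

```text
at [ 473.  -125.7  151. ] yaw 178.15 turn z units -2.34 shift [-52.1 -57.4 141. ] F [-0.   0.5 -0.2] w 85.3 t 18.8 q7 1.78
top
xy 688.1 -65.0 yaw 13.5 L 100 W 63 z 35 n 552 rgb [112  96  77]
xy 664.4 -241.1 yaw -7.0 L 100 W 65 z 34 n 564 rgb [114  98  78]
xy 579.3 -183.3 yaw 68.3 L 33 W 20 z 35 n 43 rgb [106  90  70]
xy 475.4 24.0 yaw -3.2 L 101 W 64 z 92 n 631 rgb [101  85  67]
xy 425.1 -394.0 yaw 4.6 L 94 W 63 z 31 n 542 rgb [115 112 110]
scene
xy 478.5 24.8 yaw -1.5 L 105 W 65 z 93 n 468 rgb [101  83  58]
xy 537.5 -169.6 yaw 11.9 L 104 W 65 z 35 n 547 rgb [116  95  66]
xy 428.6 -392.3 yaw 4.3 L 96 W 63 z 32 n 501 rgb [115 112 110]
xy 691.3 -62.8 yaw 13.4 L 102 W 65 z 35 n 620 rgb [118  96  67]
xy 666.8 -239.6 yaw -8.0 L 103 W 64 z 35 n 665 rgb [121  98  68]
```

Request:
{"name": "carry_out", "arguments": {"targets": [[0, 0, 0, 0, 0, -0.8, 0], [0, 0, 0, 0, 0, -0.8, 0], [0, 0, 0, 0, 0, -0.74, 0], [-26, -31, 25, 0, 0, 0, 0], [-26, -31, 35, 0, 0, 0, 0]]}}

```text
clock: 19.27
position: [0.529, -0.1629, 0.1032]
tool_rot: [-3.141, 0.004, -2.92]
force: [1.4, -0.2, 0.6]
grip_width: 0.0855
```

Request:
{"name": "carry_out", "arguments": {"targets": [[0, 0, 20, 0, 0, 0, 0], [0, 0, 0, 0, 0, 0, 0], [0, 0, 0, 0, 0, 0, 0]]}}

```text
clock: 19.52
position: [0.5258, -0.1627, 0.0812]
tool_rot: [3.14, -0.002, -2.923]
force: [0.1, 0.5, 1.0]
grip_width: 0.0857
```

```bash
python3 -c "from h import *;to(536.3,-170.8,8,192.1)"
```

```text
at [ 525.8 -162.7   81.2] yaw -167.47 turn z units 0.07 shift [ -8.6 -10.1  73.2] F [0.1 0.5 1. ] w 85.7 t 19.5 q7 2.05
```

Request:
{"name": "carry_out", "arguments": {"targets": [[-8.5, -10, 25, 0, 0, 0.07, 0], [0, 0, 30, 0, 0, 0, 0], [0, 0, 19, 0, 0, 0, 0], [0, 0, 0, 0, 0, 0, 0], [0, 0, 0, 0, 0, 0, 120]]}}

```text
clock: 19.93
position: [0.537, -0.1712, 0.009]
tool_rot: [3.141, -0.0, -2.931]
force: [0.9, 0.0, 1.0]
grip_width: 0.0753
```

Request:
{"name": "carry_out", "arguments": {"targets": [[0, 0, 0, 0, 0, 0, 255], [0, 0, 0, 0, 0, 0, 255], [0, 0, 0, 0, 0, 0, 255], [0, 0, 0, 0, 0, 0, 255], [0, 0, 0, 0, 0, 0, 255]]}}

```text
clock: 20.35
position: [0.5378, -0.1717, 0.0102]
tool_rot: [-3.141, 0.002, -2.931]
force: [-2.2, 3.4, 6.8]
grip_width: 0.0631
```

Request:
{"name": "carry_out", "arguments": {"targets": [[0, 0, -10, 0, 0, 0, 255], [0, 0, -38, 0, 0, 0, 255], [0, 0, -41, 0, 0, 0, 255], [0, 0, -41, 0, 0, 0, 255], [0, 0, -41, 0, 0, 0, 255]]}}

```text
clock: 20.77
position: [0.5365, -0.172, 0.1829]
tool_rot: [-3.141, 0.002, -2.932]
force: [1.0, -1.1, -2.3]
grip_width: 0.0631
```

Request:
{"name": "carry_out", "arguments": {"targets": [[0, 0, 0, 0, 0, 0.9, 255], [0, 0, 0, 0, 0, 0.9, 255], [0, 0, 0, 0, 0, 0.48, 255], [0, 0, 0, 0, 0, 0, 255]]}}

```text
clock: 21.1
position: [0.5371, -0.1719, 0.1811]
tool_rot: [-3.141, 0.002, 3.11]
force: [-0.1, 0.1, -1.9]
grip_width: 0.0632
```

```bash
python3 -c "from h import *;to(477,26.6,140,178.4)"
```

```text
at [ 537.1 -171.9  181.1] yaw 178.2 turn z units -0.03 shift [ 65.6 196.8  41.1] F [-0.1  0.1 -1.9] w 63.2 t 21.1 q7 1.84
```

Request:
{"name": "carry_out", "arguments": {"targets": [[9.5, 30, 0, 0, 0, 0, 255], [9.5, 34, 0, 0, 0, 0, 255], [9.5, 34, 0, 0, 0, 0, 255], [9.5, 34, 0, 0, 0, 0, 255], [9.5, 34, 0, 0, 0, 0, 255]]}}

```text
clock: 21.52
position: [0.4935, -0.0034, 0.18]
tool_rot: [3.141, 0.001, 3.115]
force: [1.7, 0.7, -1.7]
grip_width: 0.0631
```

Request:
{"name": "carry_out", "arguments": {"targets": [[9.5, 35, 10, 0, 0, 0, 255], [0, 0, 20, 0, 0, 0, 255], [0, 0, 20, 0, 0, 0, 255], [0, 0, 0, 0, 0, 0, 255], [0, 0, 0, 0, 0, 0, 255]]}}

```text
clock: 21.93
position: [0.4855, 0.0302, 0.1294]
tool_rot: [-3.141, -0.001, 3.114]
force: [-0.2, -0.9, -1.9]
grip_width: 0.0629
```

```bash
python3 -c "from h import *;to(478,26.6,102,178.4)"
```

```text
at [485.5  30.2 129.4] yaw 178.41 turn z units 0.0 shift [ 7.4 -3.8 27.4] F [-0.2 -0.9 -1.9] w 62.9 t 21.9 q7 1.45
```

Request:
{"name": "carry_out", "arguments": {"targets": [[7.4, -3.8, 10, 0, 0, 0, 255], [0, 0, 10, 0, 0, 0, 255], [0, 0, 5, 0, 0, 0, 255], [0, 0, 0, 0, 0, 0, 255], [0, 0, 0, 0, 0, 0, 255]]}}

```text
clock: 22.35
position: [0.4786, 0.0268, 0.1041]
tool_rot: [3.142, 0.0, 3.113]
force: [-0.4, -0.9, -1.7]
grip_width: 0.063
```

```bash
python3 -c "from h import *;to(478,26.6,102,178.4)"
```

```text
at [478.6  26.8 104.1] yaw 178.33 turn z units -0.01 shift [ 0.6 -0.2  2.1] F [-0.4 -0.9 -1.7] w 63.0 t 22.4 q7 1.46
```

Request:
{"name": "carry_out", "arguments": {"targets": [[0.5, 0, 2.5, 0, 0, 0, 255], [0, 0, 0.5, 0, 0, 0, 255], [0, 0, 0, 0, 0, 0, 255]]}}

```text
clock: 22.6
position: [0.4785, 0.0269, 0.1022]
tool_rot: [3.141, 0.002, 3.113]
force: [-5.5, -1.3, 25.1]
grip_width: 0.0629
```

Request:
{"name": "carry_out", "arguments": {"targets": [[0, 0, 0, 0, 0, 0, 120], [0, 0, 0, 0, 0, 0, 60], [0, 0, 0, 0, 0, 0, 0], [0, 0, 0, 0, 0, 0, 0], [0, 0, -15, 0, 0, 0, 0]]}}

```text
clock: 23.02
position: [0.4767, 0.0268, 0.1144]
tool_rot: [-3.141, -0.003, 3.113]
force: [-1.2, 0.7, -0.6]
grip_width: 0.0857
```

Request:
{"name": "carry_out", "arguments": {"targets": [[0, 0, -35, 0, 0, 0, 0], [0, 0, -40, 0, 0, 0, 0], [0, -30, 0, 0, 0, -0.9, 0], [0, -40, 0, 0, 0, -0.9, 0], [0, -40, 0, 0, 0, -0.7, 0]]}}

```text
clock: 23.43
position: [0.4858, -0.0831, 0.1917]
tool_rot: [-3.141, 0.001, -2.901]
force: [1.3, -1.0, 0.6]
grip_width: 0.0855
```

Request:
{"name": "carry_out", "arguments": {"targets": [[0, 0, 0, 0, 0, 0, 0], [0, 0, 0, 0, 0, 0, 0]]}}

```text
clock: 23.6
position: [0.4858, -0.0849, 0.1909]
tool_rot: [-3.141, 0.0, -2.913]
force: [-0.2, -0.3, 0.1]
grip_width: 0.0852
```

```bash
python3 - <<'E'
from h import *
from workcell import bot
to(689.7,-63.9,8,193.4)
for n in ("top","scene"):
    print(n); show(bot.grab_frame(n),box=(.35,.8,-.5,.12),zmax=.14)
E
```

```text
at [485.8 -84.9 190.9] yaw -166.89 turn z units -0.05 shift [-203.2  -26.8  182.9] F [-0.2 -0.3  0.1] w 85.2 t 23.6 q7 1.91
top
xy 688.1 -64.6 yaw 13.4 L 100 W 64 z 35 n 543 rgb [110  94  75]
xy 663.5 -240.6 yaw -6.3 L 100 W 64 z 35 n 552 rgb [114  98  78]
xy 476.1 23.9 yaw -1.6 L 100 W 63 z 126 n 686 rgb [102  86  68]
xy 426.1 -393.8 yaw 3.9 L 95 W 63 z 31 n 549 rgb [115 113 111]
scene
xy 479.3 25.3 yaw -2.5 L 104 W 65 z 127 n 480 rgb [104  85  59]
xy 428.3 -392.2 yaw 5.0 L 96 W 63 z 32 n 490 rgb [115 112 111]
xy 691.1 -63.0 yaw 14.1 L 102 W 66 z 35 n 617 rgb [117  95  66]
xy 667.3 -239.8 yaw -8.3 L 103 W 64 z 35 n 677 rgb [121  99  68]
```

Request:
{"name": "carry_out", "arguments": {"targets": [[-30, -4.5, 0, 0, 0, -0.05, 0], [-36, -4.5, 0, 0, 0, 0, 0], [-36, -4.5, 10, 0, 0, 0, 0], [-36, -4.5, 20, 0, 0, 0, 0], [-36, -4.5, 25, 0, 0, 0, 0]]}}

```text
clock: 24.12
position: [0.6608, -0.0613, 0.1373]
tool_rot: [3.142, 0.002, -2.902]
force: [0.4, 1.0, 1.4]
grip_width: 0.0853
```

Request:
{"name": "carry_out", "arguments": {"targets": [[-36, -4.5, 25, 0, 0, 0, 0], [0, 0, 25, 0, 0, 0, 0], [0, 0, 0, 0, 0, 0, 0], [0, 0, 0, 0, 0, 0, 0]]}}

```text
clock: 24.45
position: [0.6913, -0.0583, 0.0874]
tool_rot: [3.141, -0.003, -2.902]
force: [0.6, 0.1, 0.6]
grip_width: 0.0854
```

```bash
python3 -c "from h import *;to(689.6,-63.9,8,193.5)"
```

```text
at [691.3 -58.3  87.4] yaw -166.28 turn z units 0.04 shift [ 3.  -5.  79.4] F [0.6 0.1 0.6] w 85.4 t 24.4 q7 1.88
```

Request:
{"name": "carry_out", "arguments": {"targets": [[4, -5, 30, 0, 0, 0, 0], [0, 0, 30, 0, 0, 0, 0], [0, 0, 20, 0, 0, 0, 0], [0, 0, 0, 0, 0, 0, 0], [0, 0, 0, 0, 0, 0, 120]]}}

```text
clock: 24.87
position: [0.6898, -0.0653, 0.0102]
tool_rot: [-3.141, 0.001, -2.903]
force: [0.0, -1.1, 0.1]
grip_width: 0.0754
```

Request:
{"name": "carry_out", "arguments": {"targets": [[0, 0, 0, 0, 0, 0, 255], [0, 0, 0, 0, 0, 0, 255], [0, 0, 0, 0, 0, 0, 255], [0, 0, 0, 0, 0, 0, 255], [0, 0, 0, 0, 0, 0, 255]]}}

```text
clock: 25.28
position: [0.691, -0.0654, 0.0117]
tool_rot: [-3.141, 0.003, -2.903]
force: [-2.3, 0.6, 6.9]
grip_width: 0.0631
```

Request:
{"name": "carry_out", "arguments": {"targets": [[0, 0, -10, 0, 0, 0, 255], [0, 0, -38, 0, 0, 0, 255], [0, 0, -41, 0, 0, 0, 255], [0, 0, -41, 0, 0, 0, 255], [0, 0, -41, 0, 0, 0, 255]]}}

```text
clock: 25.7
position: [0.6896, -0.0658, 0.184]
tool_rot: [-3.141, 0.002, -2.904]
force: [0.0, 0.2, -2.3]
grip_width: 0.0628
```

Request:
{"name": "carry_out", "arguments": {"targets": [[0, 0, -25, 0, 0, 0.9, 255], [0, 0, 0, 0, 0, 0.9, 255], [0, 0, 0, 0, 0, 0.75, 255], [0, 0, 0, 0, 0, 0, 255]]}}

```text
clock: 26.03
position: [0.6899, -0.0655, 0.2074]
tool_rot: [3.141, 0.003, 3.109]
force: [-0.6, -0.3, -2.5]
grip_width: 0.0628
```

```bash
python3 -c "from h import *;to(477,26.6,140,178.4)"
```

```text
at [689.9 -65.5 207.4] yaw 178.11 turn z units -0.05 shift [215.4  86.1  67.4] F [-0.6 -0.3 -2.5] w 62.8 t 26.0 q7 1.65
```

Request:
{"name": "carry_out", "arguments": {"targets": [[30, 14, 0, 0, 0, 0, 255], [38, 15, 0, 0, 0, -0.05, 255], [38, 15, 0, 0, 0, 0, 255], [38, 15, 0, 0, 0, 0, 255], [38, 15, 0, 0, 0, 0, 255]]}}

```text
clock: 26.45
position: [0.5076, 0.0135, 0.2054]
tool_rot: [3.141, 0.001, 3.121]
force: [1.5, 0.5, -0.7]
grip_width: 0.0628
```

Request:
{"name": "carry_out", "arguments": {"targets": [[35, 13, 10, 0, 0, 0, 255], [0, 0, 15, 0, 0, 0, 255], [0, 0, 15, 0, 0, 0, 255], [0, 0, 0, 0, 0, 0, 255], [0, 0, 0, 0, 0, 0, 255]]}}

```text
clock: 26.87
position: [0.475, 0.0267, 0.1652]
tool_rot: [-3.142, -0.0, 3.12]
force: [-0.2, -1.1, -1.9]
grip_width: 0.0628
```

```bash
python3 -c "from h import *;to(477.7,26.8,137,178.4)"
```

```text
at [475.   26.7 165.2] yaw 178.74 turn z units 0.06 shift [-2.7  0.1 28.2] F [-0.2 -1.1 -1.9] w 62.8 t 26.9 q7 1.46
```

Request:
{"name": "carry_out", "arguments": {"targets": [[-2.7, 0, 10, 0, 0, 0.06, 255], [0, 0, 10, 0, 0, 0, 255], [0, 0, 5, 0, 0, 0, 255], [0, 0, 0, 0, 0, 0, 255], [0, 0, 0, 0, 0, 0, 255]]}}

```text
clock: 27.28
position: [0.4775, 0.0266, 0.1392]
tool_rot: [-3.141, -0.001, 3.112]
force: [-0.3, -0.1, -1.4]
grip_width: 0.0628
```

```bash
python3 -c "from h import *;to(477.7,26.8,137,178.4)"
```

```text
at [477.5  26.6 139.2] yaw 178.28 turn z units -0.02 shift [-0.2  0.2  2.2] F [-0.3 -0.1 -1.4] w 62.8 t 27.3 q7 1.47
```

Request:
{"name": "carry_out", "arguments": {"targets": [[0, 0, 1.7, 0, 0, 0, 255], [0, 0, 0.5, 0, 0, 0, 255], [0, 0, 0, 0, 0, 0, 255]]}}

```text
clock: 27.53
position: [0.4778, 0.0267, 0.1377]
tool_rot: [3.142, 0.0, 3.112]
force: [-1.1, -0.9, 0.8]
grip_width: 0.0622
```

Request:
{"name": "carry_out", "arguments": {"targets": [[0, 0, 0, 0, 0, 0, 120], [0, 0, 0, 0, 0, 0, 60], [0, 0, 0, 0, 0, 0, 0], [0, 0, 0, 0, 0, 0, 0], [0, 0, -15, 0, 0, 0, 0]]}}

```text
clock: 27.95
position: [0.4766, 0.0267, 0.1508]
tool_rot: [-3.141, -0.003, 3.112]
force: [-1.7, 0.3, -0.8]
grip_width: 0.0854
```

Request:
{"name": "carry_out", "arguments": {"targets": [[0, 0, -35, 0, 0, 0, 0], [0, 0, -40, 0, 0, 0, 0], [0, -30, 0, 0, 0, 0.5, 0], [0, -40, 0, 0, 0, 0.5, 0], [0, -40, 0, 0, 0, 0, 0]]}}

```text
clock: 28.37
position: [0.4684, -0.0834, 0.2281]
tool_rot: [3.141, 0.002, 3.006]
force: [1.1, 0.0, -0.5]
grip_width: 0.0858
```

Request:
{"name": "carry_out", "arguments": {"targets": [[0, 0, 0, 0, 0, 0, 0], [0, 0, 0, 0, 0, 0, 0]]}}

```text
clock: 28.53
position: [0.4677, -0.0847, 0.2275]
tool_rot: [-3.141, 0.0, 3.003]
force: [-0.4, 0.8, 0.1]
grip_width: 0.0855
```

```bash
python3 - <<'E'
from h import *
from workcell import bot
to(665.5,-240.2,8,172.2)
for n in ("top","scene"):
    print(n); show(bot.grab_frame(n),box=(.35,.8,-.5,.12),zmax=.175)
E
```

```text
at [467.7 -84.7 227.5] yaw 172.06 turn z units -0.02 shift [-217.1 -127.2  219.5] F [-0.4  0.8  0.1] w 85.5 t 28.5 q7 1.59
top
xy 664.5 -241.6 yaw -8.3 L 101 W 64 z 35 n 560 rgb [113  97  78]
xy 476.9 23.8 yaw -1.4 L 100 W 63 z 160 n 719 rgb [102  86  68]
xy 426.4 -394.2 yaw 3.9 L 94 W 64 z 31 n 549 rgb [115 112 110]
scene
xy 480.4 25.3 yaw -0.4 L 105 W 66 z 161 n 497 rgb [102  84  58]
xy 429.3 -392.6 yaw 6.4 L 96 W 63 z 32 n 495 rgb [113 110 109]
xy 666.7 -239.4 yaw -7.7 L 103 W 64 z 35 n 671 rgb [120  98  68]
```

Request:
{"name": "carry_out", "arguments": {"targets": [[-30, -18, 0, 0, 0, 0, 0], [-37, -22, 0, 0, 0, 0, 0], [-37, -22, 20, 0, 0, 0, 0], [-37, -22, 25, 0, 0, 0, 0], [-37, -22, 30, 0, 0, 0, 0]]}}

```text
clock: 29.05
position: [0.6149, -0.1974, 0.1644]
tool_rot: [3.141, 0.001, 3.009]
force: [1.5, 0.4, 1.4]
grip_width: 0.0853
```

Request:
{"name": "carry_out", "arguments": {"targets": [[-37, -22, 30, 0, 0, 0, 0], [0, 0, 30, 0, 0, 0, 0], [0, 0, 20, 0, 0, 0, 0], [0, 0, 0, 0, 0, 0, 0], [0, 0, 0, 0, 0, 0, 0]]}}

```text
clock: 29.47
position: [0.6393, -0.2176, 0.0906]
tool_rot: [3.141, -0.002, 3.008]
force: [0.6, 0.3, 1.0]
grip_width: 0.0853
```

```bash
python3 -c "from h import *;to(665,-240.4,8,172.2)"
```

```text
at [ 639.3 -217.6   90.6] yaw 172.36 turn z units 0.03 shift [-28.6 -19.1  82.6] F [0.6 0.3 1. ] w 85.3 t 29.5 q7 1.84
```

Request:
{"name": "carry_out", "arguments": {"targets": [[-14, -9.5, 0, 0, 0, 0, 0], [-14, -9.5, 20, 0, 0, 0, 0], [0, 0, 20, 0, 0, 0, 0], [0, 0, 0, 0, 0, 0, 0], [0, 0, 0, 0, 0, 0, 0]]}}

```text
clock: 29.88
position: [0.6648, -0.2407, 0.0524]
tool_rot: [3.141, 0.0, 3.008]
force: [-0.2, 0.2, 0.4]
grip_width: 0.0854
```

```bash
python3 -c "from h import *;to(665,-240.4,8,172.2)"
```

```text
at [ 664.8 -240.7   52.4] yaw 172.33 turn z units 0.02 shift [-0.2  0.3 44.4] F [-0.2  0.2  0.4] w 85.4 t 29.9 q7 1.86
```

Request:
{"name": "carry_out", "arguments": {"targets": [[0, 0, 26, 0, 0, 0, 0], [0, 0, 19, 0, 0, 0, 0], [0, 0, 0, 0, 0, 0, 0], [0, 0, 0, 0, 0, 0, 0], [0, 0, 0, 0, 0, 0, 120]]}}

```text
clock: 30.3
position: [0.6657, -0.2416, 0.0088]
tool_rot: [-3.141, 0.002, 3.007]
force: [-0.0, -0.2, 1.3]
grip_width: 0.0755
```

Request:
{"name": "carry_out", "arguments": {"targets": [[0, 0, 0, 0, 0, 0, 255], [0, 0, 0, 0, 0, 0, 255], [0, 0, 0, 0, 0, 0, 255], [0, 0, 0, 0, 0, 0, 255], [0, 0, 0, 0, 0, 0, 255]]}}

```text
clock: 30.72
position: [0.6657, -0.2416, 0.0088]
tool_rot: [-3.141, 0.003, 3.007]
force: [-2.6, 1.5, 12.0]
grip_width: 0.0629
```

Request:
{"name": "carry_out", "arguments": {"targets": [[0, 0, -10, 0, 0, 0, 255], [0, 0, -38, 0, 0, 0, 255], [0, 0, -41, 0, 0, 0, 255], [0, 0, -41, 0, 0, 0, 255], [0, 0, -41, 0, 0, 0, 255]]}}

```text
clock: 31.13
position: [0.6643, -0.2416, 0.1807]
tool_rot: [-3.141, 0.001, 3.007]
force: [0.6, 0.3, -1.5]
grip_width: 0.0631
```

Request:
{"name": "carry_out", "arguments": {"targets": [[0, 0, -41, 0, 0, -0.5, 255], [0, 0, -30, 0, 0, -0.5, 255], [0, 0, 0, 0, 0, 0, 255], [0, 0, 0, 0, 0, 0, 255]]}}

```text
clock: 31.47
position: [0.6651, -0.2419, 0.2514]
tool_rot: [-3.141, 0.004, 3.111]
force: [-0.7, 0.2, -1.2]
grip_width: 0.0629
```

```bash
python3 -c "from h import *;to(477,26.6,140,178.4)"
```

```text
at [ 665.1 -241.9  251.4] yaw 178.26 turn z units -0.02 shift [195.5 263.1 111.4] F [-0.7  0.2 -1.2] w 62.9 t 31.5 q7 1.92
```

Request:
{"name": "carry_out", "arguments": {"targets": [[20, 27, 0, 0, 0, 0, 255], [24.5, 33, 0, 0, 0, 0, 255], [24.5, 33, 0, 0, 0, 0, 255], [24.5, 33, 0, 0, 0, 0, 255], [24.5, 33, 0, 0, 0, 0, 255]]}}

```text
clock: 31.88
position: [0.5492, -0.0776, 0.2474]
tool_rot: [3.141, -0.002, 3.111]
force: [1.0, 0.7, -0.8]
grip_width: 0.063
```

Request:
{"name": "carry_out", "arguments": {"targets": [[24.5, 33, 0, 0, 0, 0, 255], [24.5, 33, 0, 0, 0, 0, 255], [24.5, 33, 20, 0, 0, 0, 255], [0, 0, 20, 0, 0, 0, 255], [0, 0, 0, 0, 0, 0, 255]]}}

```text
clock: 32.3
position: [0.4803, 0.0207, 0.2074]
tool_rot: [-3.141, -0.005, 3.114]
force: [-0.1, -0.5, -2.4]
grip_width: 0.0627
```

Request:
{"name": "carry_out", "arguments": {"targets": [[0, 0, 0, 0, 0, 0, 255], [0, 0, 0, 0, 0, 0, 255]]}}

```text
clock: 32.47
position: [0.4835, 0.0182, 0.2106]
tool_rot: [-3.141, 0.0, 3.11]
force: [0.7, 0.1, -0.9]
grip_width: 0.0631
```

```bash
python3 -c "from h import *;to(477,26.8,169,178.4)"
```

```text
at [483.5  18.2 210.6] yaw 178.18 turn z units -0.04 shift [ 6.7  8.4 41.6] F [ 0.7  0.1 -0.9] w 63.1 t 32.5 q7 1.46
```

Request:
{"name": "carry_out", "arguments": {"targets": [[6.7, 8.4, 15, 0, 0, -0.04, 255], [0, 0, 15, 0, 0, 0, 255], [0, 0, 8, 0, 0, 0, 255], [0, 0, 0, 0, 0, 0, 255], [0, 0, 0, 0, 0, 0, 255]]}}

```text
clock: 32.88
position: [0.477, 0.027, 0.1724]
tool_rot: [-3.141, 0.0, 3.114]
force: [0.0, 1.4, -0.5]
grip_width: 0.0633
```

```bash
python3 -c "from h import *;to(477,26.8,169,178.4)"
```

```text
at [477.   27.  172.4] yaw 178.44 turn z units 0.01 shift [ 0.  -0.2  3.4] F [ 0.   1.4 -0.5] w 63.3 t 32.9 q7 1.46
```

Request:
{"name": "carry_out", "arguments": {"targets": [[0, 0, 2.5, 0, 0, 0, 255], [0, 0, 0.7, 0, 0, 0, 255], [0, 0, 0, 0, 0, 0, 255]]}}

```text
clock: 33.13
position: [0.4768, 0.0276, 0.1691]
tool_rot: [3.142, 0.001, 3.115]
force: [-1.2, 0.6, -2.4]
grip_width: 0.0628
```

Request:
{"name": "carry_out", "arguments": {"targets": [[0, 0, 0, 0, 0, 0, 120], [0, 0, 0, 0, 0, 0, 60], [0, 0, 0, 0, 0, 0, 0], [0, 0, 0, 0, 0, 0, 0], [0, 0, -15, 0, 0, 0, 0]]}}

```text
clock: 33.55
position: [0.4755, 0.0277, 0.1823]
tool_rot: [-3.141, -0.003, 3.116]
force: [-1.2, 0.4, -0.6]
grip_width: 0.0853
```

Request:
{"name": "carry_out", "arguments": {"targets": [[0, 0, -35, 0, 0, 0, 0], [0, 0, -30, 0, 0, 0, 0], [0, -30, 0, 0, 0, -0.55, 0], [0, -40, 0, 0, 0, -0.55, 0], [0, -40, 0, 0, 0, 0, 0]]}}

```text
clock: 33.97
position: [0.4805, -0.0828, 0.2496]
tool_rot: [3.141, 0.001, -3.046]
force: [1.4, 0.3, -0.6]
grip_width: 0.0854
```

Request:
{"name": "carry_out", "arguments": {"targets": [[0, -30, 0, 0, 0, 0, 0], [0, 0, 0, 0, 0, 0, 0], [0, 0, 0, 0, 0, 0, 0]]}}

```text
clock: 34.22
position: [0.4831, -0.1135, 0.2488]
tool_rot: [-3.141, -0.0, -3.055]
force: [0.1, 0.1, -0.0]
grip_width: 0.0853
```

```bash
python3 - <<'E'
from h import *
from workcell import bot
to(427.8,-393.3,8,185)
for n in ("top","scene"):
    print(n); show(bot.grab_frame(n),box=(.35,.8,-.5,.12),zmax=.21)
E
```

```text
at [ 483.1 -113.5  248.8] yaw -175.05 turn z units -0.01 shift [  79.5 -274.   240.8] F [ 0.1  0.1 -0. ] w 85.3 t 34.2 q7 1.86
top
xy 475.5 24.8 yaw -2.2 L 101 W 64 z 194 n 793 rgb [106  90  70]
xy 426.2 -393.6 yaw 4.8 L 95 W 63 z 31 n 570 rgb [115 113 111]
scene
xy 479.0 25.9 yaw -0.8 L 105 W 66 z 195 n 505 rgb [106  86  60]
xy 428.4 -392.4 yaw 4.5 L 97 W 63 z 32 n 500 rgb [113 110 108]
```

Request:
{"name": "carry_out", "arguments": {"targets": [[10, -28, 0, 0, 0, 0, 0], [10, -34, 10, 0, 0, 0, 0], [10, -34, 20, 0, 0, 0, 0], [10, -34, 20, 0, 0, 0, 0], [10, -34, 20, 0, 0, 0, 0]]}}

```text
clock: 34.73
position: [0.4483, -0.2798, 0.1782]
tool_rot: [3.142, 0.001, -3.049]
force: [1.2, -0.1, -0.0]
grip_width: 0.0853
```

Request:
{"name": "carry_out", "arguments": {"targets": [[10, -34, 20, 0, 0, 0, 0], [10, -34, 20, 0, 0, 0, 0], [10, -34, 20, 0, 0, 0, 0], [0, 0, 20, 0, 0, 0, 0], [0, 0, 0, 0, 0, 0, 0]]}}

```text
clock: 35.15
position: [0.4258, -0.3836, 0.0954]
tool_rot: [3.139, -0.004, -3.054]
force: [-0.4, 1.6, -0.0]
grip_width: 0.0853
```

Request:
{"name": "carry_out", "arguments": {"targets": [[0, 0, 0, 0, 0, 0, 0], [0, 0, 0, 0, 0, 0, 0]]}}

```text
clock: 35.32
position: [0.4285, -0.3828, 0.0998]
tool_rot: [3.142, 0.001, -3.05]
force: [0.5, 0.4, 0.3]
grip_width: 0.0854
```

```bash
python3 -c "from h import *;to(427.0,-393.1,8,184.7)"
```

```text
at [ 428.5 -382.8   99.8] yaw -174.76 turn z units 0.09 shift [  2.4 -10.1  91.8] F [0.5 0.4 0.3] w 85.4 t 35.3 q7 2.47
```

Request:
{"name": "carry_out", "arguments": {"targets": [[2.4, 0, 0, 0, 0, 0.4, 0], [0, -10, 30, 0, 0, 0, 0], [0, 0, 20, 0, 0, 0, 0], [0, 0, 0, 0, 0, 0, 0], [0, 0, 0, 0, 0, 0, 0]]}}

```text
clock: 35.73
position: [0.4262, -0.3932, 0.0497]
tool_rot: [3.141, 0.0, -3.093]
force: [-0.1, -0.7, 0.1]
grip_width: 0.0852
```

```bash
python3 -c "from h import *;to(427.0,-393.1,8,182.9)"
```

```text
at [ 426.2 -393.2   49.7] yaw -177.19 turn z units -0.01 shift [-0.8  0.1 41.7] F [-0.1 -0.7  0.1] w 85.2 t 35.7 q7 2.46
```

Request:
{"name": "carry_out", "arguments": {"targets": [[0, 0, 25, 0, 0, 0, 0], [0, 0, 18, 0, 0, 0, 0], [0, 0, 0, 0, 0, 0, 0], [0, 0, 0, 0, 0, 0, 0], [0, 0, 0, 0, 0, 0, 120]]}}

```text
clock: 36.15
position: [0.4263, -0.3946, 0.0078]
tool_rot: [-3.14, 0.002, -3.094]
force: [-0.4, -1.1, -0.1]
grip_width: 0.0757
```

Request:
{"name": "carry_out", "arguments": {"targets": [[0, 0, 0, 0, 0, 0, 255], [0, 0, 0, 0, 0, 0, 255], [0, 0, 0, 0, 0, 0, 255], [0, 0, 0, 0, 0, 0, 255], [0, 0, 0, 0, 0, 0, 255]]}}

```text
clock: 36.57
position: [0.4263, -0.3947, 0.0079]
tool_rot: [-3.14, 0.002, -3.094]
force: [-2.2, 3.4, 16.4]
grip_width: 0.0629
```

Request:
{"name": "carry_out", "arguments": {"targets": [[0, 0, -10, 0, 0, 0.3, 255], [0, 0, -38, 0, 0, 0.3, 255], [0, 0, -41, 0, 0, 0.2, 255], [0, 0, -41, 0, 0, 0, 255], [0, 0, -41, 0, 0, 0, 255]]}}

```text
clock: 36.98
position: [0.4251, -0.394, 0.1801]
tool_rot: [-3.141, 0.001, 3.104]
force: [1.6, -0.1, -1.9]
grip_width: 0.0627
```

Request:
{"name": "carry_out", "arguments": {"targets": [[0, 0, -41, 0, 0, 0, 255], [0, 0, -41, 0, 0, 0, 255], [0, 0, -20, 0, 0, 0, 255], [0, 0, 0, 0, 0, 0, 255], [0, 0, 0, 0, 0, 0, 255]]}}

```text
clock: 37.4
position: [0.4256, -0.3943, 0.281]
tool_rot: [-3.14, 0.003, 3.104]
force: [-0.3, 0.5, -1.8]
grip_width: 0.0629
```

```bash
python3 -c "from h import *;to(477,26.6,210,178.4)"
```

```text
at [ 425.6 -394.3  281. ] yaw 177.86 turn z units -0.09 shift [-39.6 422.1  71. ] F [-0.3  0.5 -1.8] w 62.9 t 37.4 q7 2.31
```

Request:
{"name": "carry_out", "arguments": {"targets": [[-3.5, 28, 0, 0, 0, -0.09, 255], [-3.5, 38, 0, 0, 0, 0, 255], [-3.5, 38, 0, 0, 0, 0, 255], [-3.5, 38, 0, 0, 0, 0, 255], [-3.5, 38, 0, 0, 0, 0, 255]]}}

```text
clock: 37.82
position: [0.4471, -0.2128, 0.2782]
tool_rot: [3.141, -0.001, 3.114]
force: [1.0, -0.5, -1.1]
grip_width: 0.0626
```

Request:
{"name": "carry_out", "arguments": {"targets": [[-3.5, 38, 0, 0, 0, 0, 255], [-3.5, 38, 0, 0, 0, 0, 255], [-3.5, 38, 0, 0, 0, 0, 255], [-3.5, 38, 0, 0, 0, 0, 255], [-3.5, 38, 0, 0, 0, 0, 255]]}}

```text
clock: 38.23
position: [0.4697, -0.0235, 0.2784]
tool_rot: [3.142, -0.001, 3.114]
force: [1.4, -0.8, -0.5]
grip_width: 0.0629
```

Request:
{"name": "carry_out", "arguments": {"targets": [[-3.5, 38, 10, 0, 0, 0, 255], [0, 0, 20, 0, 0, 0, 255], [0, 0, 0, 0, 0, 0, 255], [0, 0, 0, 0, 0, 0, 255]]}}

```text
clock: 38.57
position: [0.4741, 0.0123, 0.2481]
tool_rot: [-3.141, -0.003, 3.114]
force: [-0.2, -0.5, -1.4]
grip_width: 0.063
```

```bash
python3 -c "from h import *;to(476,26.6,202,178.4)"
```

```text
at [474.1  12.3 248.1] yaw 178.44 turn z units 0.01 shift [-1.5 14.4 46.1] F [-0.2 -0.5 -1.4] w 63.0 t 38.6 q7 1.43
```

Request:
{"name": "carry_out", "arguments": {"targets": [[-1.5, 14.4, 15, 0, 0, 0, 255], [0, 0, 15, 0, 0, 0, 255], [0, 0, 11, 0, 0, 0, 255], [0, 0, 0, 0, 0, 0, 255], [0, 0, 0, 0, 0, 0, 255]]}}

```text
clock: 38.98
position: [0.477, 0.0259, 0.2084]
tool_rot: [-3.141, -0.0, 3.113]
force: [-0.4, 0.6, -0.8]
grip_width: 0.0625
```

```bash
python3 - <<'E'
from h import *
from workcell import bot
to(476,26.6,202,178.4)
f=bot.grab_frame("scene")
cv2.imwrite("pics/s5.png",np.clip(1.5*cv2.resize(f["color"][70:220,160:360,::-1],(800,600),interpolation=cv2.INTER_CUBIC).astype(int),0,255).astype(np.uint8))
E
```

```text
at [477.   25.9 208.4] yaw 178.35 turn z units -0.01 shift [1.1 0.7 6.4] F [-0.4  0.6 -0.8] w 62.5 t 39.0 q7 1.41
```

View pics/s5.png

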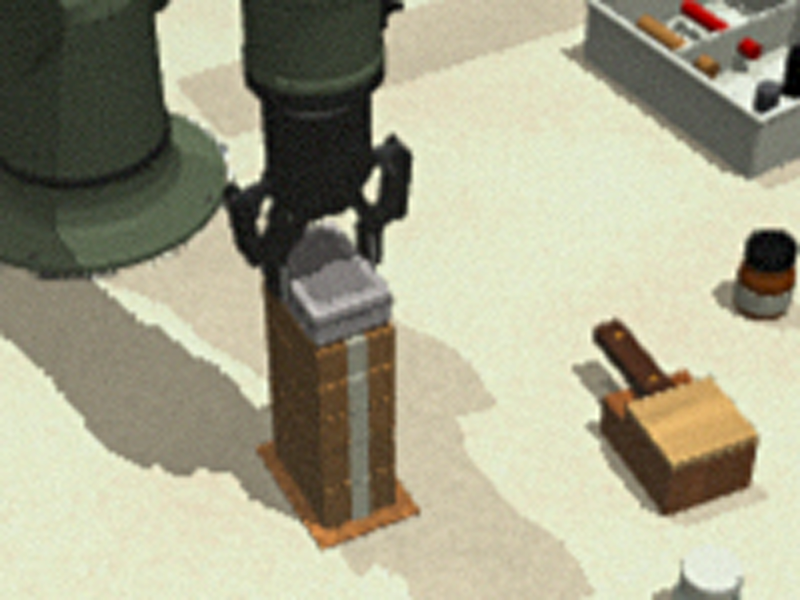

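The picture shows a straight column on the pad (about 330, 430), the tin in the jaws just above it (335, 290) and the scraper in the block slot (640, 380). Next I lower the tin and release.

Request:
{"name": "carry_out", "arguments": {"targets": [[1, 0.5, 3, 0, 0, 0, 255], [0, 0, 2.5, 0, 0, 0, 255], [0, 0, 0.7, 0, 0, 0, 255], [0, 0, 0, 0, 0, 0, 255]]}}

```text
clock: 39.37
position: [0.4761, 0.0273, 0.202]
tool_rot: [3.142, 0.0, 3.114]
force: [-0.5, -0.2, 2.9]
grip_width: 0.0629
```

Request:
{"name": "carry_out", "arguments": {"targets": [[0, 0, 0, 0, 0, 0, 120], [0, 0, 0, 0, 0, 0, 60], [0, 0, 0, 0, 0, 0, 0], [0, 0, 0, 0, 0, 0, 0], [0, 0, -15, 0, 0, 0, 0]]}}

```text
clock: 39.78
position: [0.4749, 0.0274, 0.2149]
tool_rot: [-3.141, -0.003, 3.115]
force: [-0.5, 0.5, -0.2]
grip_width: 0.0853
```

Request:
{"name": "carry_out", "arguments": {"targets": [[0, 0, -30, 0, 0, 0, 0], [0, 0, -35, 0, 0, 0, 0], [0, -30, 0, 0, 0, 0, 0], [0, -40, 0, 0, 0, 0, 0], [0, -40, 0, 0, 0, 0, 0]]}}

```text
clock: 40.2
position: [0.4731, -0.0833, 0.2822]
tool_rot: [3.141, 0.001, 3.117]
force: [2.1, 0.0, -0.3]
grip_width: 0.0851
```

Request:
{"name": "carry_out", "arguments": {"targets": [[0, -40, 0, 0, 0, 0, 0], [0, -40, 0, 0, 0, 0, 0], [0, 0, 0, 0, 0, 0, 0], [0, 0, 0, 0, 0, 0, 0]]}}

```text
clock: 40.53
position: [0.4705, -0.1645, 0.2815]
tool_rot: [-3.141, -0.0, 3.111]
force: [0.5, 1.5, -0.5]
grip_width: 0.0852
```

```bash
python3 - <<'E'
from h import *
from workcell import bot
to(476,26.6,202,178.4)
ims=[]
for n in ("top","scene"):
    f=bot.grab_frame(n); print(n); show(f,box=(.35,.8,-.6,.5),zmax=.24)
    P=cloud(f);x,y,z=P[...,0],P[...,1],P[...,2]
    m=(z>.05)&(z<.085)&(abs(y-.288)<.03)&(x<.55)&(x>.42); print("handle",rect(P[m][:,:2]))
    c=f["color"][130:230,140:290] if n=="top" else f["color"][90:215,190:340]
    ims.append(cv2.resize(c,(400,400*c.shape[0]//c.shape[1]),interpolation=cv2.INTER_CUBIC)[:266])
cv2.imwrite("pics/fin.png",np.clip(1.5*np.hstack(ims)[:,:,::-1].astype(int),0,255).astype(np.uint8))
E
```

```text
at [ 470.5 -164.5  281.5] yaw 178.24 turn z units -0.03 shift [ -0.2 191.1  79.5] F [ 0.5  1.5 -0.5] w 85.2 t 40.5 q7 1.83
top
xy 743.7 204.2 yaw 50.0 L 41 W 39 z 60 n 151 rgb [130 130 130]
xy 590.5 282.7 yaw -2.8 L 143 W 73 z 62 n 711 rgb [114  95  71]
xy 602.1 467.4 yaw 39.2 L 20 W 19 z 110 n 43 rgb [114 103  55]
xy 475.5 24.4 yaw -1.5 L 95 W 64 z 224 n 802 rgb [117 114 112]
xy 465.9 465.2 yaw -83.1 L 41 W 40 z 70 n 160 rgb [31 30 29]
handle [508.9 287.5  79.4  26.6  -4.4]
scene
xy 480.0 24.7 yaw -0.7 L 99 W 65 z 225 n 484 rgb [110 107 105]
xy 467.8 466.2 yaw -54.3 L 47 W 40 z 71 n 100 rgb [23 23 20]
xy 604.4 468.9 yaw -51.0 L 25 W 20 z 109 n 32 rgb [114  93  18]
xy 592.8 283.8 yaw -3.6 L 148 W 75 z 62 n 551 rgb [118  93  57]
xy 745.2 206.5 yaw -36.3 L 44 W 41 z 60 n 161 rgb [142 146 135]
handle [509.9 290.3  80.3  29.8  -3.7]
```

View pics/fin.png

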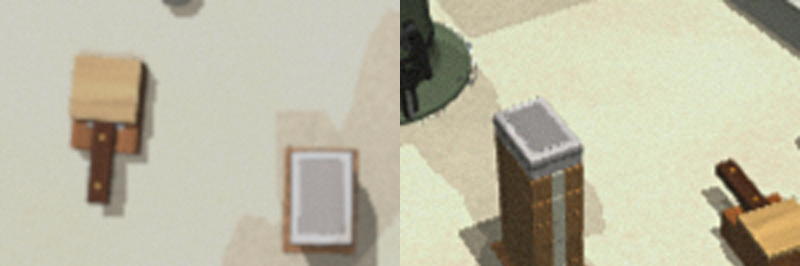

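```bash
python3 - <<'E'
from h import *
from workcell import bot
K=T=None
imgs=[bot.grab_frame("top") for _ in range(6)]
f=imgs[0]; K,T=f["K"],f["cam_to_world"]; col=np.mean([g["color"].astype(float) for g in imgs],0).astype(np.float32)
u=np.array([np.cos(np.radians(-4.5)),np.sin(np.radians(-4.5))]); v=np.array([-u[1],u[0]]); M=np.array([568.9,285.2])/1e3
def prof(z,lats,ss):
    out=[]
    for l in lats:
        p=M+ss[:,None]*u+l*v; W=np.c_[p,np.full(len(p),z)]
        c=(W-T[:3,3])@T[:3,:3]; px=(c[:,:2]/c[:,2:]*K[[0,1],[0,1]]+K[:2,2]).astype(np.float32)
        out.append(cv2.remap(col,px[None,:,0],px[None,:,1],cv2.INTER_LINEAR)[0])
    return np.mean(out,0)
def pr(t,z,l,s):
    a=prof(z,l,s); print(t); print([(int(round(q*1e3)),int(r[0]),int(r[2])) for q,r in zip(s,a)])
pr("butt z58",.058,[-.006,0,.006],np.arange(-.112,-.09,.002))
pr("ledge front z40 side",.040,[-.03,.03],np.arange(-.046,-.026,.002))
pr("mouth beside handle z43 (blade)",.043,[-.018,.018],np.arange(-.012,.008,.002))
pr("mouth, no blade z40",.040,[-.032,.033],np.arange(-.012,.008,.002))
pr("handle/mouth z58",.058,[-.006,0,.006],np.arange(-.012,.010,.002))
E
```

```text
butt z58
[(-112, 136, 124), (-110, 135, 124), (-108, 135, 124), (-106, 135, 124), (-104, 133, 122), (-102, 126, 115), (-100, 112, 101), (-98, 92, 78), (-96, 74, 55), (-94, 61, 35), (-92, 58, 30), (-90, 58, 28)]
ledge front z40 side
[(-46, 122, 111), (-44, 118, 106), (-42, 113, 102), (-40, 110, 98), (-38, 103, 89), (-36, 94, 76), (-34, 90, 61), (-32, 90, 48), (-30, 95, 46), (-28, 98, 45)]
mouth beside handle z43 (blade)
[(-12, 92, 43), (-10, 91, 48), (-8, 90, 56), (-6, 91, 70), (-4, 87, 73), (-2, 82, 72), (0, 75, 63), (2, 82, 62), (4, 101, 67), (6, 116, 74)]
mouth, no blade z40
[(-12, 98, 45), (-10, 98, 45), (-8, 97, 45), (-6, 92, 43), (-4, 84, 39), (-2, 74, 36), (0, 69, 36), (2, 82, 49), (4, 98, 63), (6, 111, 72)]
handle/mouth z58
[(-12, 60, 27), (-10, 58, 26), (-8, 57, 26), (-6, 57, 27), (-4, 58, 28), (-2, 61, 32), (0, 76, 45), (2, 95, 60), (4, 113, 72), (6, 122, 77), (8, 127, 80)]
```

```bash
python3 -c "
from workcell import bot
bot.job_done(); print(bot.observe()['clock'])"
```

```text
the job is handed in; nothing more can be done
the job is handed in; nothing more can be done
```

The job is handed in at about 41 s on the robot's clock. The scraper is in the block's slot, and all five cartons are stacked on the pad with the tin on top.

- **Scraper:** it went in flat until the handle met the mouth, with about 13 N felt. Seen afterwards, the butt end is where it should be when home, to within about 2–3 mm. A few millimetres of grey still show beside the handle at the mouth. I took this as the blade plate reaching back past the handle's front, as it did in the first picture.
- **Column:** only five cartons were present, two 44 mm high and three 34 mm high. One was knocked about 3 cm aside mid-run; I measured it again and picked it up from its new place. The levels agree within about 2 mm and 1–2° of the pad's long side. The tin's top reads 224–225 mm against 224 mm expected.
- **Disagreements:** the two cameras differ by about 2 mm on the bench and up to 4.5 mm in x at the tin's height. By the cameras, the column sits about 1–2 mm off the pad's middle, across its width.
- **Left alone:** the glue bottle and both jars read the same positions, within about 1 mm, as at the start.

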